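# Set up the routing jig for a batch of three wheels

## Robot

A 6-joint arm with a two-finger parallel gripper is mounted at the origin on the work surface. World frame = base frame: x ahead of the robot, y to its left, z up, the work surface at z = 0. Lengths are in m, angles in rad, forces in N, time in s.
With the tool pointing down it reaches from about 0.275 to 0.825 m from the base axis. Payload 5.2 kg.
Tool frame: the origin (TCP) lies between the finger pads; the fingertips stand 22 mm ahead of it and the grasp point (between the pads) lies 3 mm ahead of it; y points along the fingers, z is the direction in which the jaws open and shut, and the axes are right-handed (so a half turn about y gives the same grasp; the last joint's range is limited). The gripper opens to 93 mm and grips with 3 to 60 N. Pads are 15 mm wide; open, the fingers measure 128 mm over their backs; the gripper's body (75 mm by 188 mm) begins 65 mm behind the grasp point.
Start: joints at [1.106, 0.259, 1.535, -0, 1.348, -0.203], TCP at [0.142, 0.531, 0.241] pointing down, gripper open.
Joint ranges: [-3.14, 3.14], [-0.91, 2.08], [0.19, 2.58], [-1.22, 4.36], [0.22, 2.71], [-3.12, 3.12]. Speed limits (rad/s): [2.57, 2.57, 3.14, 3.14, 3.14, 3.14].

## Interface

Orientations are given as [roll, pitch, yaw] about the fixed x, y, z axes, in that order (R = Rz(yaw) Ry(pitch) Rx(roll)).
In Python, from bench import manip gives the robot as it stands.
- The arm moves only by the tool step_arm, never from a script. Its argument "moves" is a list of rows, each a list of 3 entries, a list of its own where there are three numbers: the turn, a rotation vector about the tool's x, y, z in rad, then the shift along the tool's x, y, z in m, then the opening, from -1 (shut) to 1 (fully open). A call has 1 to 5 rows; each row shifts and turns the commanded pose from where the row before left it, along the tool's axes as they then stand; what a row does not reach is not made up. A row lasts 1/10 s, in which the tool goes at most 50 mm and 8.59 degrees, less where a joint would pass 70% of its speed; a pose out of reach is approached as far as the arm can. A call with a gripper value outside its range is refused whole. The fingers move at their own pace and stop on an object; "force" is the grip in N (left out, the last holds). Time passes only in rows, so rows that do not move let the fingers close. It gives the time, the measured TCP pose, the force and the opening at its end, in the units of the state.
- manip.state(): the state, without advancing time (a new reading comes with each control period).
- manip.get_image(name): name is "side" or "top"; returns a dict with "img" (480x640x3 uint8, red, green, blue), "fov_y" (degrees; the focal length in pixels is half the picture's height over the tangent of half this angle, whatever the lens; pixels are square), "cx", "cy" (the principal point, pixels), "dist" ([k1, k2, p1, p2, k3] as OpenCV has them; the pictures are not rectified), "position" and "rotation" of the camera in the world. Camera axes: x right, y down, z forward; pixel columns grow to the right and rows downward; lengths in m; the calibration is good to about 2 mm. A picture is of the moment at which its call begins. There is no depth.
- manip.finish_job(): hands the job in, once; it reports no verdict.
Trained networks look in a picture, given as the dict that the camera call returned (one of the last four; its "shot" number tells which), for a name from the list of things; names that differ only in an ending like _2 or _b are one class to them, and where a whole thing is asked for, a point or a joint stands for the part that bears it (a point fixed in the world has none). Each returns a list of dicts, best first, with "p" (0 to 1); they miss things now and then, are a little off and sometimes report something else, mostly with a low value. They report only what shows in the picture. A call takes as long as a camera call. They do not tell look-alikes from the thing itself.
- manip.boxes_of(target, picture): "point" ([column, row] as shares, 0 to 1, of the picture: columns of its width, rows of its height, amid what is visible of it).
The state is a dict: "t": time; "qpos": joint angles; "qd": joint speeds; "tau": joint torques, N m; "eef_pos": TCP position; "ee_rot": TCP orientation; "wrist_force": force on the tool from outside, world axes, zero at the start; "ft_torque": the same for the moment, N m; "width": finger opening in m.
Only numpy, scipy, OpenCV 4.12 (cv2) and the standard library are available. Lean on these libraries where they do the work, as an engineer would, in place of code of your own. Each camera call takes 0.05 s, during which the arm holds its last target.

## Task

Set up the routing jig for three wheels: first clear every wooden offcut from the jig bed into the steel scrap bin, then lay the template flat on the bed with its two holes lined up over the bed's two holes, and push a locating pin fully home through template and bed at each hole. Put exactly three of the five round blanks into the plywood tray, leaving the spare two on the bench; do not disturb the mug, the glue bottle or the tape.

Things in the scene. Friction and masses are not known exactly. Their poses are not given: they have to be found in the camera images.
- bed: fixed plywood jig bed, 110 x 220 x 45 mm (x by y by z); its long side is its y. Two vertical holes 18 mm wide go right through it, 150 mm apart, at y = -75 and +75 mm on its centre line. Origin at the centre of its underside, on the bench; its flat top is 45 mm up.
- bed_hole0 (a point): middle of the mouth of the bed's hole at y = -75 mm, level with the bed's top (z = 45 mm)
- bed_hole1 (a point): middle of the mouth of the bed's hole at y = +75 mm, level with the bed's top
- template: loose wooden plate 200 x 80 x 12 mm (x by y by z), 0.25 kg, flat on the bench. Two 18 mm holes through it at x = -75 and +75 mm, spaced like the bed's. In its middle a dark wooden grip block, 70 mm along x, 24 mm along y, from 12 to 57 mm above the plate's underside. Origin at the centre of the underside. Alike after a half turn about z.
- template_hole0 (a point): centre of the template's hole at x = -75 mm, at the plate's underside
- template_hole1 (a point): centre of the template's hole at x = +75 mm, at the plate's underside
- rack: fixed dark wooden pin rack 50 x 150 x 55 mm (x by y by z) beyond the bed, with two loose holes 90 mm apart along its y in which the pins stand upright; origin at the centre of its underside
- bin: fixed dark steel scrap bin, open on top, 140 x 140 x 55 mm outside, walls and floor 5 mm; origin at the centre of its underside. It may stand left or right.
- tray: fixed shallow plywood parts tray, open on top, 140 x 140 x 22 mm outside, walls and floor 6 mm; origin at the centre of its underside. It may stand left or right.
- mat: thin cork mat (1 mm, 230 x 150 mm) on the bench on which the blanks start; it may lie left or right, the template on the other side
- mug: orange mug, 90 mm tall: a bystander, leave alone
- glue: white bottle with red cap, 90 mm tall: a bystander, leave alone
- tape: yellow roll of tape, 90 mm across, 25 mm tall: a bystander, leave alone
- pin0: locating pin, 0.1 kg, upright in the rack: round black head 26 mm across, 42 mm tall, over a steel shaft 14 mm across, 42 mm long, its last 10 mm tapering to 8 mm. Origin on the axis at the head's underside; z up towards the head. Fully home, the head's underside rests on the template's top, 57 mm above the bench. The two pins are alike.
- pin1: locating pin, 0.1 kg, upright in the rack: round black head 26 mm across, 42 mm tall, over a steel shaft 14 mm across, 42 mm long, its last 10 mm tapering to 8 mm. Origin on the axis at the head's underside; z up towards the head. Fully home, the head's underside rests on the template's top, 57 mm above the bench. The two pins are alike.
- offcut0: loose wooden offcut, a rectangular block 24 x 50 x 20 mm (x by y by z, z up), lying on the jig bed; origin at its centre; its long axis is y. May be absent.
- offcut1: loose wooden offcut, a rectangular block 28 x 42 x 18 mm (x by y by z, z up), lying on the jig bed; origin at its centre; its long axis is y. May be absent.
- offcut2: loose wooden offcut, a rectangular block 22 x 38 x 24 mm (x by y by z, z up), lying on the jig bed; origin at its centre; its long axis is y. May be absent.
- blank0: round wooden wheel blank, a disc 45 mm across and 20 mm thick lying flat on the mat; origin at its centre, z along its axis. All five are alike.
- blank1: round wooden wheel blank, a disc 45 mm across and 20 mm thick lying flat on the mat; origin at its centre, z along its axis. All five are alike.
- blank2: round wooden wheel blank, a disc 45 mm across and 20 mm thick lying flat on the mat; origin at its centre, z along its axis. All five are alike.
- blank3: round wooden wheel blank, a disc 45 mm across and 20 mm thick lying flat on the mat; origin at its centre, z along its axis. All five are alike.
- blank4: round wooden wheel blank, a disc 45 mm across and 20 mm thick lying flat on the mat; origin at its centre, z along its axis. All five are alike.
Not all that is in view belongs to the job. What is shaped like the pin0 but blue or red is not meant.

How it is judged:
By the outcome, as a careful person would: the job done as asked, in the order asked, and still so for the second after the job is handed in, with the robot touching nothing.
Of offcut0, offcut1, offcut2 only 1 to 3 are there at a start; the rules pass over those that are not, and their reading is None.
At some moment in a run one of template, blank0, blank1, blank2, blank3, blank4 may be knocked a few centimetres aside while the robot is not near it.
It also fails if it takes over 210 s, if anything falls off the work surface, if the arm or the gripper's body presses on something with over 40 N, if the wrist force passes 120 N, or if a joint passes its speed limit or range.

## Working session

There is one attempt and no reset: what is moved stays moved. The work goes in short steps, Python scripts to look and compute and a tool call to move; the robot and the scene stay as the last step left them, time stands still between calls to the robot, and variables do not carry over. Pictures are saved under pics/ and viewed, and the job is handed in when it is done.

Besides the shell and the picture viewer there is one more tool, called after "Emit:" in YAML: its name, and indented under it one key for each argument. step_arm: Moves the arm, as the interface text tells. Its arguments: {"type":"object","properties":{"moves":{"type":"array","items":{"type":"array"}},"force":{"type":"number"}},"required":["moves"]}

```bash
ls; mkdir -p pics; cat > h.py <<'E'
from bench import manip
import numpy as np, cv2
def shot(n,save=None):
    p=manip.get_image(n)
    if save: cv2.imwrite('pics/'+save,p['img'][:,:,::-1])
    return p
def K(p):
    h=p['img'].shape[0]; f=h/2/np.tan(np.radians(p['fov_y'])/2)
    return np.array([[f,0,p['cx']],[0,f,p['cy']],[0,0,1.]])
def px2w(p,u,v,z):
    d=cv2.undistortPoints(np.array([[[u,v]]],float),K(p),np.array(p['dist'],float))[0,0]
    R=np.array(p['rotation']); c=np.array(p['position'])
    r=R@np.array([d[0],d[1],1]); s=(z-c[2])/r[2]
    return c+s*r
def w2px(p,X):
    R=np.array(p['rotation']); c=np.array(p['position'])
    Y=(np.atleast_2d(X)-c)@R
    rv=np.zeros(3)
    return cv2.projectPoints(Y.reshape(-1,1,3),rv,rv,K(p),np.array(p['dist'],float))[0][:,0]
E
python3 - <<'E'
from h import *
for n in ['top','side']:
    p=shot(n,n+'0.png'); print(n,p['fov_y'],p['cx'],p['cy'],p['dist'],p['position'],p['rotation'])
    for t in ['bed','bed_hole0','bed_hole1','template','template_hole0','rack','bin','tray','mat','mug','glue','tape','pin0','offcut0','offcut1','offcut2','blank0']:
        print(t,[(round(d['p'],2),round(d['point'][0]*640),round(d['point'][1]*480)) for d in manip.boxes_of(t,p)][:7])
print(manip.state())
E
```

```text
pics
top 46.04478814742709 319.6217703567073 242.88423154811363 [-0.0132574  0.         0.         0.         0.       ] [ 0.40803629 -0.00467659  1.1557254 ] [-3.02805949  0.02670658 -1.58247765]
bed [(0.76, 327, 272), (0.6, 457, 310)]
bed_hole0 [(0.85, 327, 270), (0.35, 193, 308), (0.27, 366, 272)]
bed_hole1 [(0.85, 327, 270), (0.35, 193, 308), (0.27, 366, 272)]
template [(0.78, 190, 310), (0.53, 496, 268)]
template_hole0 [(0.75, 191, 309)]
rack [(0.68, 362, 186), (0.4, 362, 270)]
bin [(0.66, 187, 201), (0.43, 457, 307)]
tray [(0.58, 491, 205)]
mat [(0.78, 475, 313), (0.18, 493, 203), (0.15, 456, 274)]
mug [(0.95, 251, 136)]
glue [(0.89, 388, 133)]
tape [(0.92, 323, 121)]
pin0 [(0.72, 414, 237), (0.67, 338, 184), (0.57, 424, 207), (0.49, 427, 178), (0.45, 388, 184)]
offcut0 [(0.61, 293, 267), (0.53, 361, 270), (0.44, 359, 190)]
offcut1 [(0.61, 293, 267), (0.53, 361, 270), (0.44, 359, 190)]
offcut2 [(0.61, 293, 267), (0.53, 361, 270), (0.44, 359, 190)]
blank0 [(0.78, 494, 308), (0.71, 495, 270), (0.61, 454, 273), (0.59, 456, 311), (0.58, 479, 349)]
side 53.10923737423211 314.5353417
[... 985 characters left out ...]
71), (0.58, 363, 167), (0.51, 361, 183), (0.47, 339, 258)]
{'t': 1.8, 'qpos': array([ 1.10618000e+00,  2.58612523e-01,  1.53496409e+00,  2.96000408e-06,
        1.34801752e+00, -2.02795815e-01]), 'qd': array([-0.00032568,  0.0020422 , -0.0014594 , -0.00157647,  0.00212979,
        0.00067487]), 'tau': array([-1.44711894e-04, -4.37193775e+01, -2.84301853e+01,  7.19403382e-02,
        3.12841090e-02,  1.27659440e-06]), 'eef_pos': array([0.14234345, 0.53127836, 0.24066043]), 'ee_rot': array([-1.57079719e+00,  3.12422632e-06, -2.61821165e-01]), 'wrist_force': array([-1.17979851, -0.27954865, -0.56805816]), 'ft_torque': array([-0.0120695 , -0.02884443, -0.05383292]), 'width': 0.09307921978958622}
```

```bash
sed -i "s/R=np.array(p\['rotation'\])/R=Rot(p)/" h.py; cat >> h.py <<'E'
from scipy.spatial.transform import Rotation as Ro
def Rot(p): return Ro.from_euler('xyz',p['rotation']).as_matrix()
E
python3 - <<'E'
import pickle
from h import *
for n in ['top','side']:
    p=shot(n); pickle.dump(p,open(n+'.pkl','wb'))
p=pickle.load(open('top.pkl','rb'))
for nm,u,v,z in [('bed',327,272,.045),('tmpl',191,309,.012),('rack',362,186,.055),('bin',187,201,.055),('tray',491,205,.02),('corner',0,0,0),('c',639,479,0)]: print(nm,px2w(p,u,v,z).round(3))
E
```

```text
bed [0.477 0.01  0.045]
tmpl [0.408 0.287 0.012]
rack [ 0.646 -0.062  0.055]
bin [0.622 0.287 0.055]
tray [ 0.61  -0.324  0.02 ]
corner [1.093 0.727 0.   ]
c [ 0.068 -0.593  0.   ]
```

View pics/top0.png

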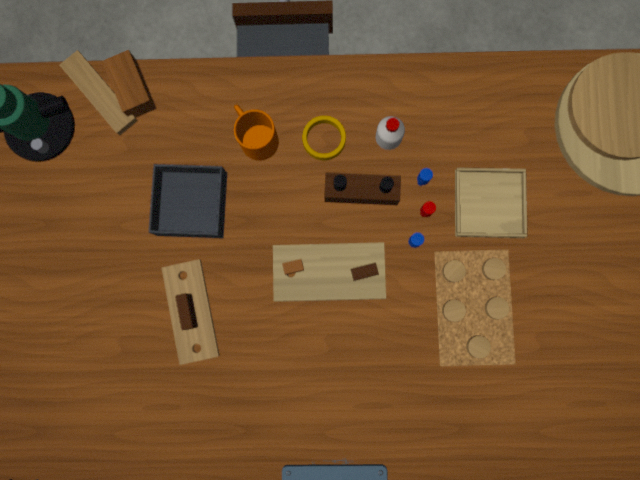

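View pics/side0.png

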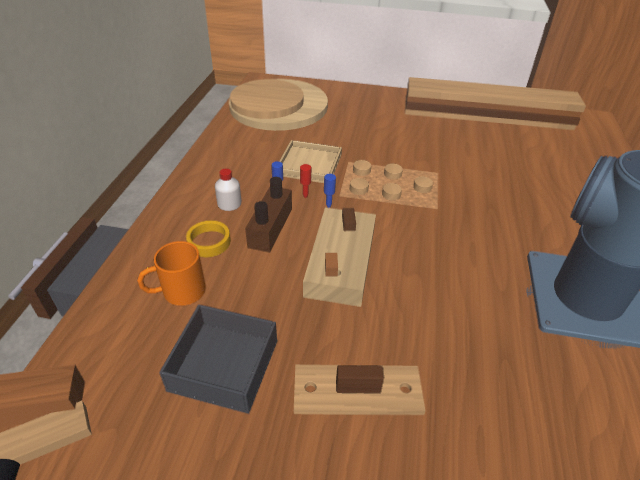

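```bash
python3 - <<'E'
import pickle
from h import *
p=pickle.load(open('top.pkl','rb'));im=p['img'][:,:,::-1]
print(w2px(p,[.142,.531,.241]), w2px(p,[.142,.531,.4]))
def crop(im,x0,y0,x1,y1,f): return cv2.resize(im[y0:y1,x0:x1],None,fx=f,fy=f,interpolation=cv2.INTER_CUBIC)
cv2.imwrite('pics/c1.png',crop(im,260,160,400,310,5)[:600] if 0 else crop(im,260,230,400,315,5))
cv2.imwrite('pics/c2.png',crop(im,310,150,450,260,5))
cv2.imwrite('pics/c3.png',crop(im,150,250,230,370,5))
s=pickle.load(open('side.pkl','rb'))['img'][:,:,::-1]
cv2.imwrite('pics/c4.png',crop(s,230,140,400,310,3.5))
E
```

```text
[[8.91670999e-02 4.79254841e+02]] [[-70.75175827 515.53990911]]
```

View pics/c1.png

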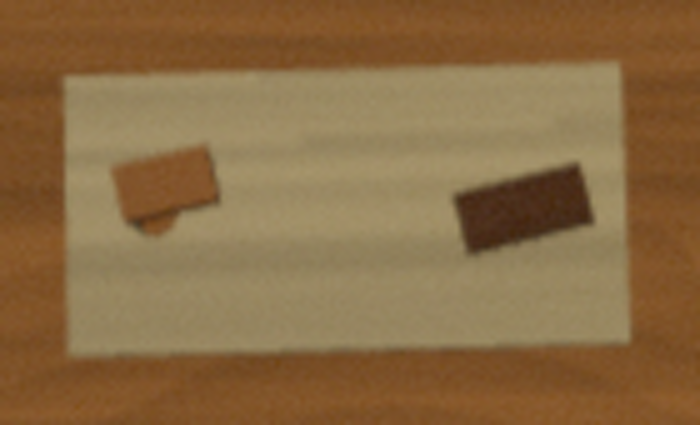

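View pics/c2.png

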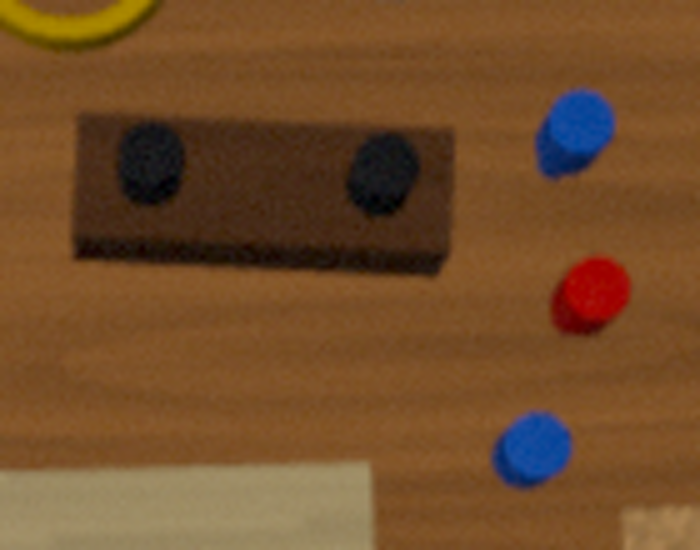

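View pics/c3.png

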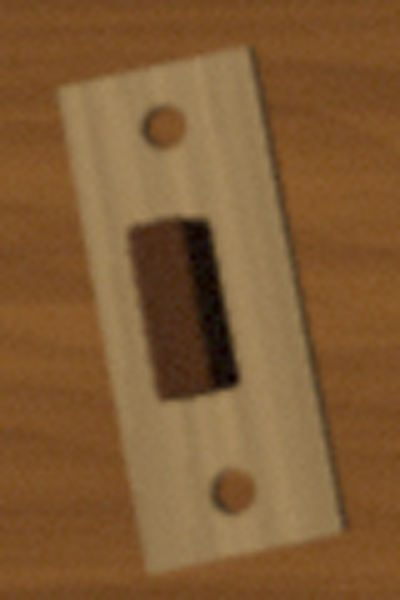

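View pics/c4.png

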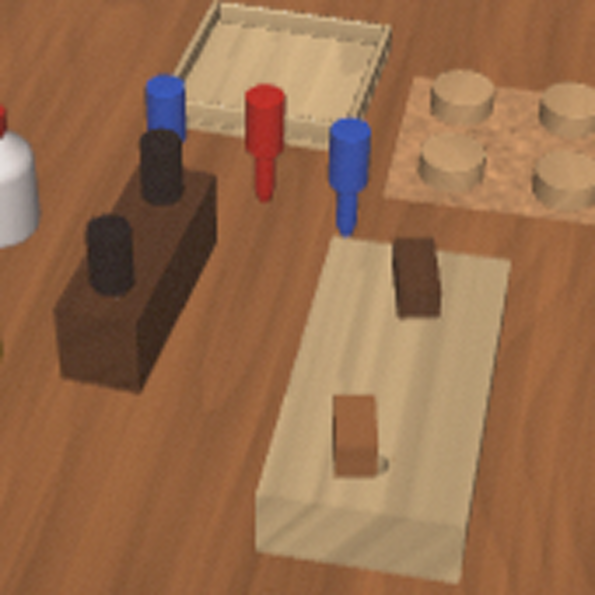

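```bash
cat >> h.py <<'E'
def quad(p,pts,x0,y0,f,z,name=''):
    W=np.array([px2w(p,(x+.5)/f-.5+x0,(y+.5)/f-.5+y0,z)[:2] for x,y in pts])
    e=[np.linalg.norm(W[i]-W[(i+1)%4]) for i in range(4)]
    d=(W[1]-W[0])+(W[2]-W[3])
    print(name,'c',W.mean(0).round(4),'edges',np.round(e,3),'dir01 deg',np.degrees(np.arctan2(d[1],d[0])).round(1))
    return W
E
python3 - <<'E'
import pickle
from h import *
p=pickle.load(open('top.pkl','rb'));s=pickle.load(open('side.pkl','rb'))
quad(p,[(65,76),(620,63),(630,343),(69,355)],260,230,5,.045,'bed')
quad(s,[(335,238),(510,260),(462,522),(257,493)],230,140,3.5,.045,'bed side')
quad(p,[(112,168),(207,146),(219,201),(126,222)],260,230,5,.069,'off2')
quad(s,[(333,398),(376,396),(378,438),(335,440)],230,140,3.5,.069,'off2 side')
quad(p,[(456,197),(577,163),(592,222),(470,254)],260,230,5,.065,'off0')
quad(p,[(60,88),(250,47),(345,530),(150,573)],150,250,5,.012,'tmpl')
quad(p,[(131,226),(181,218),(212,388),(162,399)],150,250,5,.057,'grip')
for x,y in [(165,127),(234,491)]: print('thole',px2w(p,x/5+149.6,y/5+249.6,.009))
quad(p,[(80,115),(453,129),(445,258),(76,243)],310,150,5,.055,'rack')
for x,y in [(150,155),(388,165)]: print('pin',px2w(p,x/5+309.6,y/5+149.6,.097))
for u,v in [(494,308),(495,270),(454,273),(456,311),(479,349)]: print('blank',px2w(p,u,v,.018))
quad(p,[(455,169),(526,169),(526,237),(455,237)],0,0,1,.022,'tray')
quad(p,[(153,166),(226,166),(223,237),(151,234)],0,0,1,.055,'bin')
E
```

```text
bed c [0.4785 0.0064] edges [0.22 0.11 0.22 0.11] dir01 deg -89.5
bed side c [0.4785 0.0075] edges [0.107 0.217 0.107 0.217] dir01 deg -178.2
off2 c [0.4873 0.0752] edges [0.038 0.022 0.037 0.022] dir01 deg -77.9
off2 side c [0.4883 0.0759] edges [0.023 0.031 0.022 0.031] dir01 deg -163.3
off0 c [ 0.4762 -0.0627] edges [0.049 0.023 0.049 0.023] dir01 deg -75.6
tmpl c [0.4038 0.2891] edges [0.08  0.199 0.08  0.2  ] dir01 deg -78.4
grip c [0.404 0.289] edges [0.02  0.067 0.02  0.068] dir01 deg -80.0
thole [0.47718491 0.30561667 0.009     ]
thole [0.33002335 0.27533681 0.009     ]
rack c [ 0.6445 -0.0625] edges [0.148 0.052 0.146 0.052] dir01 deg -93.3
pin [ 0.64827845 -0.01737217  0.097     ]
pin [ 0.64280659 -0.1079316   0.097     ]
blank [ 0.40274071 -0.32110544  0.018     ]
blank [ 0.47831631 -0.32655911  0.018     ]
blank [ 0.47342558 -0.24455766  0.018     ]
blank [ 0.39775022 -0.24564846  0.018     ]
blank [ 0.32271187 -0.28802377  0.018     ]
tray c [ 0.6143 -0.3227] edges [0.144 0.14  0.142 0.14 ] dir01 deg -90.9
bin c [0.6228 0.2844] edges [0.148 0.143 0.144 0.138] dir01 deg -92.2
```

```bash
cat >> h.py <<'E'
def plan(x,y,z,yawdeg,vmax=.045,wmax=.145,g=None):
    s=manip.state(); P=s['eef_pos']; Rm=Ro.from_euler('xyz',s['ee_rot'])
    yaw=s['ee_rot'][2]; T=np.array([x,y,z]); ty=np.radians(yawdeg)
    d=T-P; dy=(ty-yaw+np.pi)%(2*np.pi)-np.pi
    tilt=Rm.as_matrix()[:,1]
    n=max(1,int(np.ceil(max(np.linalg.norm(d)/vmax,abs(dy)/wmax))))
    print('t',round(s['t'],2),'P',P.round(4),'yaw',np.degrees(yaw).round(2),'toolY',tilt.round(3),'w',round(s['width'],4),'F',s['wrist_force'].round(1),'q6',s['qpos'][5].round(2),'d',d.round(4),'dyaw',np.degrees(dy).round(1),'n',n)
    for i in range(n):
        a=yaw+dy*(i+1)/n; c,q=np.cos(a),np.sin(a)
        w=d/n
        print([[0,round(-dy/n,3),0],[round(c*w[0]+q*w[1],4),round(-w[2],4),round(-q*w[0]+c*w[1],4)]])
E
python3 -c "
from h import *
plan(.4873,.0755,.16,-77.9)"
```

```text
t 1.9 P [0.1423 0.5313 0.2407] yaw -15.0 toolY [ 0.  0. -1.] w 0.0931 F [-1.1 -0.1 -0.2] q6 -0.2 d [ 0.345  -0.4558 -0.0807] dyaw -62.9 n 13
[[0, np.float64(0.084), 0], [np.float64(0.0369), np.float64(0.0062), np.float64(-0.024)]]
[[0, np.float64(0.084), 0], [np.float64(0.0387), np.float64(0.0062), np.float64(-0.0208)]]
[[0, np.float64(0.084), 0], [np.float64(0.0404), np.float64(0.0062), np.float64(-0.0174)]]
[[0, np.float64(0.084), 0], [np.float64(0.0417), np.float64(0.0062), np.float64(-0.014)]]
[[0, np.float64(0.084), 0], [np.float64(0.0427), np.float64(0.0062), np.float64(-0.0104)]]
[[0, np.float64(0.084), 0], [np.float64(0.0434), np.float64(0.0062), np.float64(-0.0068)]]
[[0, np.float64(0.084), 0], [np.float64(0.0439), np.float64(0.0062), np.float64(-0.0031)]]
[[0, np.float64(0.084), 0], [np.float64(0.044), np.float64(0.0062), np.float64(0.0006)]]
[[0, np.float64(0.084), 0], [np.float64(0.0438), np.float64(0.0062), np.float64(0.0043)]]
[[0, np.float64(0.084), 0], [np.float64(0.0432), np.float64(0.0062), np.float64(0.008)]]
[[0, np.float64(0.084), 0], [np.float64(0.0424), np.float64(0.0062), np.float64(0.0116)]]
[[0, np.float64(0.084), 0], [np.float64(0.0413), np.float64(0.0062), np.float64(0.0152)]]
[[0, np.float64(0.084), 0], [np.float64(0.0398), np.float64(0.0062), np.float64(0.0186)]]
```

Candidates in the top view:
- **Offcuts:** (293,267) and (365,271) lie on the bed, so I'll take both. The planks at (97,92) and (128,82) are off the job.
- **Pins:** the black heads at (340,182) and (387,185) in the rack are the ones I want. The blue ones at (425,177) and (417,240) and the red one at (429,208) are not.
- **Template:** (190,310), with a grip block.
- **Blanks:** five on the mat.

The crops confirm these choices.

Emit:
step_arm:
  moves:
    - [[0,0.084,0],[0.037,0.006,-0.024],0.2]
    - [[0,0.084,0],[0.039,0.006,-0.021],0.2]
    - [[0,0.084,0],[0.04,0.006,-0.017],0.2]
    - [[0,0.084,0],[0.042,0.006,-0.014],0.2]
    - [[0,0.084,0],[0.043,0.006,-0.01],0.2]
  force: 20

```text
t: 2.4
eef_pos: [0.2911, 0.3668, 0.2106]
ee_rot: [-1.57, -0.0, -0.685]
wrist_force: [-0.2, -0.5, -0.3]
width: 0.0585
```

Emit:
step_arm:
  moves:
    - [[0,0.084,0],[0.043,0.006,-0.007],0.2]
    - [[0,0.084,0],[0.044,0.006,-0.003],0.2]
    - [[0,0.084,0],[0.044,0.006,0.001],0.2]
    - [[0,0.084,0],[0.044,0.006,0.004],0.2]
    - [[0,0.084,0],[0.043,0.006,0.008],0.2]

```text
t: 2.9
eef_pos: [0.4386, 0.2036, 0.1807]
ee_rot: [-1.57, -0.0, -1.105]
wrist_force: [-0.3, 0.8, -0.1]
width: 0.0556
```

Emit:
step_arm:
  moves:
    - [[0,0.084,0],[0.042,0.006,0.012],0.2]
    - [[0,0.084,0],[0.041,0.006,0.015],0.2]
    - [[0,0.084,0],[0.04,0.006,0.019],0.2]
    - [[0,0,0],[0,0,0],0.2]

```text
t: 3.3
eef_pos: [0.5299, 0.1041, 0.1619]
ee_rot: [-1.57, -0.002, -1.36]
wrist_force: [-0.9, 0.1, 0.3]
width: 0.0562
```

```bash
python3 -c "
from h import *
plan(.4873,.0755,.071,-77.9)"
```

```text
t 3.3 P [0.5299 0.1041 0.1619] yaw -77.95 toolY [ 0.001 -0.001 -1.   ] w 0.0562 F [-0.9  0.1  0.3] q6 -0.22 d [-0.0426 -0.0286 -0.0909] dyaw 0.1 n 3
[[0, np.float64(-0.0), 0], [np.float64(0.0063), np.float64(0.0303), np.float64(-0.0159)]]
[[0, np.float64(-0.0), 0], [np.float64(0.0063), np.float64(0.0303), np.float64(-0.0159)]]
[[0, np.float64(-0.0), 0], [np.float64(0.0063), np.float64(0.0303), np.float64(-0.0159)]]
```

Emit:
step_arm:
  moves:
    - [[0,0,0],[0.0095,0.01,-0.024],0.2]
    - [[0,0,0],[0.0095,0.01,-0.0235],0.2]
    - [[0,0,0],[0,0.035,0],0.2]
    - [[0,0,0],[0,0.035,0],0.2]
    - [[0,0,0],[0,0,0],0.2]

```text
t: 3.8
eef_pos: [0.4808, 0.0799, 0.0696]
ee_rot: [-1.578, 0.002, -1.353]
wrist_force: [-1.3, 0.2, -0.7]
width: 0.0562
```

```bash
sed -i 's#dy\*(i+1)/n#dy*i/n#; s#print(\[\[0,round(-dy/n,3),0\],\(.*\)$#print([[0,float(round(-dy/n,3)),0],[float(round(c*w[0]+q*w[1],4)),float(round(-w[2],4)),float(round(-q*w[0]+c*w[1],4))]])#' h.py; python3 -c "
from h import *
plan(.4873,.0755,.071,-77.9)
shot('side','s1.png')"
```

```text
t 3.8 P [0.4808 0.0799 0.0696] yaw -77.54 toolY [-0.007  0.001 -1.   ] w 0.0562 F [-1.3  0.2 -0.7] q6 -0.28 d [ 0.0065 -0.0044  0.0014] dyaw -0.4 n 1
[[0, 0.006, 0], [0.0057, -0.0014, 0.0054]]
```

View pics/s1.png

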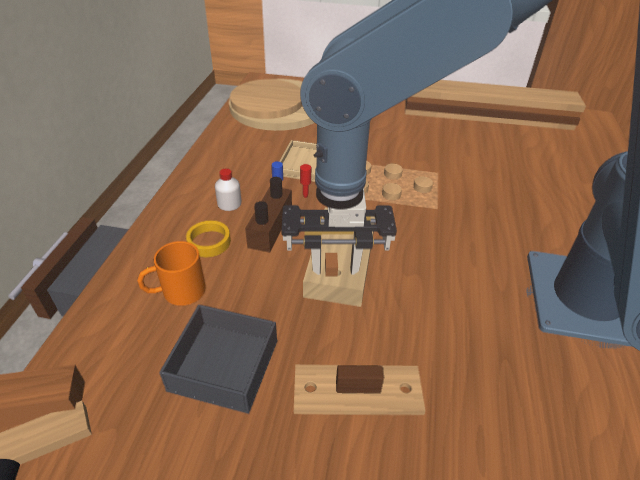

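Emit:
step_arm:
  moves:
    - [[0,0,0],[0,0,0],0.2]

```text
t: 3.95
eef_pos: [0.4848, 0.0797, 0.0738]
ee_rot: [-1.57, -0.0, -1.353]
wrist_force: [0.3, 0.7, 1.1]
width: 0.0563
```

```bash
python3 -c "
from h import *
plan(.4873,.0755,.071,-77.9)"
```

```text
t 3.95 P [0.4848 0.0797 0.0738] yaw -77.53 toolY [ 0.001  0.    -1.   ] w 0.0563 F [0.3 0.7 1.1] q6 -0.28 d [ 0.0025 -0.0042 -0.0028] dyaw -0.4 n 1
[[0, 0.007, 0], [0.0047, 0.0028, 0.0015]]
```

Emit:
step_arm:
  moves:
    - [[0,0,0],[0.005,0.003,0.0015],0.2]
    - [[0,0,0],[0,0,0],-1]
    - [[0,0,0],[0,0,0],-1]
    - [[0,0,0],[0,0,0],-1]
    - [[0,0,0],[0,0,0],-1]
  force: 25

```text
t: 4.45
eef_pos: [0.4868, 0.0748, 0.0699]
ee_rot: [-1.57, -0.0, -1.354]
wrist_force: [-0.3, -0.6, -0.7]
width: 0.0283
```

Emit:
step_arm:
  moves:
    - [[0,0,0],[0,-0.015,0],-1]
    - [[0,0,0],[0,-0.035,0],-1]
    - [[0,0,0],[0,-0.035,0],-1]
    - [[0,0,0],[0,-0.01,0],-1]

```text
t: 4.85
eef_pos: [0.4887, 0.0748, 0.1681]
ee_rot: [-1.565, -0.002, -1.354]
wrist_force: [0.8, -0.6, -0.1]
width: 0.022
```

```bash
python3 -c "
from h import *
plan(.615,.275,.165,-77.9,.04)"
```

```text
t 4.85 P [0.4887 0.0748 0.1681] yaw -77.56 toolY [ 0.006 -0.    -1.   ] w 0.022 F [ 0.8 -0.6 -0.1] q6 -0.29 d [ 0.1263  0.2002 -0.0031] dyaw -0.3 n 6
[[0, 0.001, 0], [-0.028, 0.0005, 0.0277]]
[[0, 0.001, 0], [-0.0281, 0.0005, 0.0277]]
[[0, 0.001, 0], [-0.0281, 0.0005, 0.0277]]
[[0, 0.001, 0], [-0.0281, 0.0005, 0.0277]]
[[0, 0.001, 0], [-0.0282, 0.0005, 0.0276]]
[[0, 0.001, 0], [-0.0282, 0.0005, 0.0276]]
```

Emit:
step_arm:
  moves:
    - [[0,0,0],[-0.028,0,0.028],-1]
    - [[0,0,0],[-0.028,0,0.028],-1]
    - [[0,0,0],[-0.028,0,0.028],-1]
    - [[0,0,0],[-0.028,0,0.028],-1]
    - [[0,0,0],[-0.028,0,0.028],-1]

```text
t: 5.35
eef_pos: [0.5935, 0.243, 0.1635]
ee_rot: [-1.572, -0.0, -1.354]
wrist_force: [0.2, -1.4, 0.1]
width: 0.022
```

Emit:
step_arm:
  moves:
    - [[0,0,0],[-0.018,0,0.018],-1]
    - [[0,0,0],[-0.01,0,0.008],-1]
    - [[0,0,0],[0,0,0],-1]

```text
t: 5.65
eef_pos: [0.6123, 0.2756, 0.1633]
ee_rot: [-1.573, 0.0, -1.352]
wrist_force: [0.5, -0.0, -0.3]
width: 0.0216
```

```bash
python3 -c "
from h import *
plan(.615,.275,.165,-77.9,.04)
shot('side','s2.png')"
```

```text
t 5.65 P [0.6123 0.2756 0.1633] yaw -77.47 toolY [-0.002 -0.    -1.   ] w 0.0216 F [ 0.5 -0.  -0.3] q6 0.04 d [ 0.0027 -0.0006  0.0017] dyaw -0.4 n 1
[[0, 0.007, 0], [0.0012, -0.0017, 0.0025]]
```

View pics/s2.png

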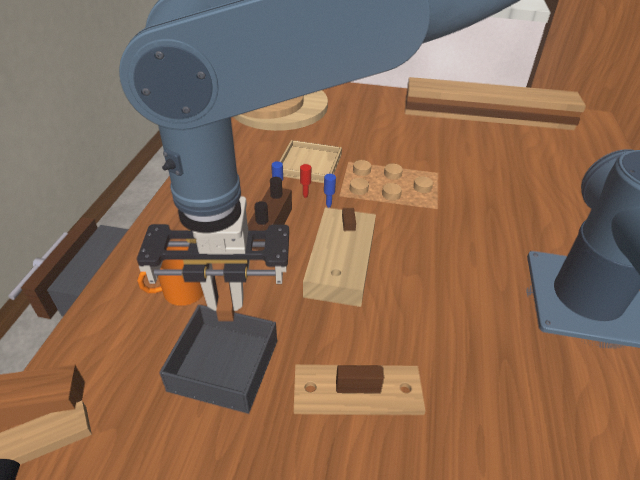

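The left offcut is held below the fingertips at (226,305), above the bin. Lowering and releasing.

Emit:
step_arm:
  moves:
    - [[0,0,0],[0,0.035,0.005],-1]
    - [[0,0,0],[0,0.035,0.003],-1]
    - [[0,0,0],[0,0.015,0],-1]
    - [[0,0,0],[0,0,0],0]
    - [[0,0,0],[0,0,0],0]

```text
t: 6.2
eef_pos: [0.6208, 0.2757, 0.0808]
ee_rot: [-1.57, -0.0, -1.355]
wrist_force: [-0.0, -0.6, -0.0]
width: 0.0328
```

Emit:
step_arm:
  moves:
    - [[0,0,0],[0,0,0],0.2]
    - [[0,0,0],[0,-0.03,0],0.2]
    - [[0,0,0],[0,-0.04,0],0.2]
    - [[0,0,0],[0,-0.015,0],0.2]

```text
t: 6.6
eef_pos: [0.623, 0.2771, 0.1713]
ee_rot: [-1.561, 0.0, -1.354]
wrist_force: [0.7, 0.4, 0.8]
width: 0.0552
```

```bash
python3 -c "
from h import *
plan(.4762,-.0627,.13,-75.6)
shot('side','s3.png')"
```

```text
t 6.6 P [0.623  0.2771 0.1713] yaw -77.56 toolY [ 0.009  0.002 -1.   ] w 0.0552 F [0.7 0.4 0.8] q6 0.04 d [-0.1468 -0.3398 -0.0413] dyaw 2.0 n 9
[[0, -0.004, 0], [0.0334, 0.0046, -0.0241]]
[[0, -0.004, 0], [0.0333, 0.0046, -0.0242]]
[[0, -0.004, 0], [0.0332, 0.0046, -0.0243]]
[[0, -0.004, 0], [0.0331, 0.0046, -0.0244]]
[[0, -0.004, 0], [0.033, 0.0046, -0.0246]]
[[0, -0.004, 0], [0.0329, 0.0046, -0.0247]]
[[0, -0.004, 0], [0.0328, 0.0046, -0.0248]]
[[0, -0.004, 0], [0.0327, 0.0046, -0.0249]]
[[0, -0.004, 0], [0.0326, 0.0046, -0.0251]]
```

View pics/s3.png

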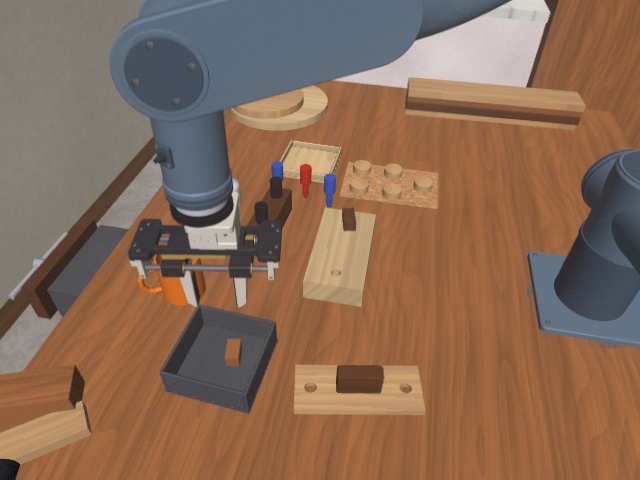

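The first offcut is in the bin at (233,352). Next is the second one.

Emit:
step_arm:
  moves:
    - [[0,-0.004,0],[0.033,0.004,-0.024],0.2]
    - [[0,-0.004,0],[0.033,0.004,-0.024],0.2]
    - [[0,-0.004,0],[0.033,0.004,-0.024],0.2]
    - [[0,-0.004,0],[0.033,0.004,-0.024],0.2]
    - [[0,-0.004,0],[0.033,0.004,-0.025],0.2]

```text
t: 7.15
eef_pos: [0.5388, 0.0873, 0.1453]
ee_rot: [-1.569, -0.001, -1.333]
wrist_force: [0.2, 0.5, -0.9]
width: 0.0557
```

Emit:
step_arm:
  moves:
    - [[0,-0.004,0],[0.033,0.004,-0.025],0.2]
    - [[0,-0.004,0],[0.033,0.004,-0.025],0.2]
    - [[0,-0.004,0],[0.033,0.004,-0.025],0.2]
    - [[0,-0.004,0],[0.033,0.004,-0.025],0.2]
    - [[0,0,0],[0,0,0],0.2]

```text
t: 7.65
eef_pos: [0.4725, -0.0674, 0.1289]
ee_rot: [-1.571, -0.002, -1.322]
wrist_force: [-0.0, -0.1, -0.2]
width: 0.0556
```

Emit:
step_arm:
  moves:
    - [[0,0,0],[0,0,0],0.2]

```text
t: 7.75
eef_pos: [0.4742, -0.0644, 0.1293]
ee_rot: [-1.569, -0.001, -1.321]
wrist_force: [0.6, 0.9, 0.6]
width: 0.0558
```

```bash
python3 -c "
from h import *
plan(.4762,-.0627,.07,-75.6,.03)"
```

```text
t 7.75 P [ 0.4742 -0.0644  0.1293] yaw -75.67 toolY [ 0.001 -0.    -1.   ] w 0.0558 F [0.6 0.9 0.6] q6 -0.62 d [ 0.002   0.0017 -0.0593] dyaw 0.1 n 2
[[0, -0.001, 0], [-0.0006, 0.0296, 0.0012]]
[[0, -0.001, 0], [-0.0006, 0.0296, 0.0012]]
```

Emit:
step_arm:
  moves:
    - [[0,0,0],[-0.001,0.028,0.002],0.2]
    - [[0,0,0],[0,0.022,0],0.2]
    - [[0,0,0],[0,0.009,0],-1]
    - [[0,0,0],[0,0,0],-1]
    - [[0,0,0],[0,0,0],-1]

```text
t: 8.25
eef_pos: [0.4765, -0.0617, 0.0703]
ee_rot: [-1.57, -0.0, -1.317]
wrist_force: [0.4, -0.1, -0.2]
width: 0.0363
```

Emit:
step_arm:
  moves:
    - [[0,0,0],[0,0,0],-1]
    - [[0,0,0],[0,0,0],-1]
    - [[0,0,0],[0,0,0],-1]
    - [[0,0,0],[0,0,0],-1]

```text
t: 8.65
eef_pos: [0.4766, -0.0623, 0.0707]
ee_rot: [-1.569, -0.001, -1.318]
wrist_force: [0.6, 2.4, 5.7]
width: 0.0237
```

Emit:
step_arm:
  moves:
    - [[0,0,0],[0,-0.015,0],-1]
    - [[0,0,0],[0,-0.03,0],-1]
    - [[0,0,0],[0,-0.035,0],-1]
    - [[0,0,0],[0,-0.02,0],-1]

```text
t: 9.05
eef_pos: [0.4764, -0.0626, 0.1721]
ee_rot: [-1.569, -0.002, -1.318]
wrist_force: [0.3, 0.7, -0.7]
width: 0.0238
```

```bash
python3 -c "
from h import *
plan(.625,.295,.17,-75.6,.045)"
```

```text
t 9.05 P [ 0.4764 -0.0626  0.1721] yaw -75.51 toolY [ 0.003 -0.001 -1.   ] w 0.0238 F [ 0.3  0.7 -0.7] q6 -0.62 d [ 0.1486  0.3576 -0.0021] dyaw -0.1 n 9
[[0, 0.0, 0], [-0.0343, 0.0002, 0.0259]]
[[0, 0.0, 0], [-0.0343, 0.0002, 0.0259]]
[[0, 0.0, 0], [-0.0344, 0.0002, 0.0259]]
[[0, 0.0, 0], [-0.0344, 0.0002, 0.0259]]
[[0, 0.0, 0], [-0.0344, 0.0002, 0.0259]]
[[0, 0.0, 0], [-0.0344, 0.0002, 0.0259]]
[[0, 0.0, 0], [-0.0344, 0.0002, 0.0259]]
[[0, 0.0, 0], [-0.0344, 0.0002, 0.0259]]
[[0, 0.0, 0], [-0.0344, 0.0002, 0.0259]]
```

Emit:
step_arm:
  moves:
    - [[0,0,0],[-0.034,0,0.026],-1]
    - [[0,0,0],[-0.034,0,0.026],-1]
    - [[0,0,0],[-0.034,0,0.026],-1]
    - [[0,0,0],[-0.034,0,0.026],-1]
    - [[0,0,0],[-0.034,0,0.026],-1]

```text
t: 9.55
eef_pos: [0.5593, 0.1363, 0.1697]
ee_rot: [-1.571, -0.0, -1.318]
wrist_force: [0.6, -0.6, 0.2]
width: 0.0237
```

Emit:
step_arm:
  moves:
    - [[0,0,0],[-0.034,0,0.026],-1]
    - [[0,0,0],[-0.034,0,0.026],-1]
    - [[0,0,0],[-0.034,0,0.026],-1]
    - [[0,0,0],[-0.034,0,0.022],-1]
    - [[0,0,0],[0,0.01,0],-1]

```text
t: 10.05
eef_pos: [0.6232, 0.2965, 0.1602]
ee_rot: [-1.567, 0.002, -1.314]
wrist_force: [0.9, -0.6, 0.6]
width: 0.0237
```

Emit:
step_arm:
  moves:
    - [[0,0,0],[0,0.035,0],-1]
    - [[0,0,0],[0,0.03,0],-1]
    - [[0,0,0],[0,0.015,0],-1]
    - [[0,0,0],[0,0,0],0]
    - [[0,0,0],[0,0,0],0]

```text
t: 10.55
eef_pos: [0.6224, 0.2913, 0.0805]
ee_rot: [-1.57, -0.0, -1.318]
wrist_force: [0.2, -1.0, 0.3]
width: 0.0352
```

Emit:
step_arm:
  moves:
    - [[0,0,0],[0,0,0],0]
    - [[0,0,0],[0,-0.03,0],0.1]
    - [[0,0,0],[0,-0.04,0],0.1]
    - [[0,0,0],[0,-0.03,0],0.1]

```text
t: 10.95
eef_pos: [0.623, 0.2918, 0.184]
ee_rot: [-1.566, 0.0, -1.318]
wrist_force: [0.5, 0.7, 0.0]
width: 0.0512
```

```bash
python3 -c "
from h import *
shot('side','s4.png');shot('top','t4.png')
plan(.404,.289,.16,11.6)"
```

```text
t 11.05 P [0.6253 0.2926 0.1879] yaw -75.5 toolY [ 0.013  0.004 -1.   ] w 0.0509 F [-0.  -0.3  1.6] q6 0.02 d [-0.2213 -0.0036 -0.0279] dyaw 87.1 n 11
[[0, -0.138, 0], [-0.0047, 0.0025, -0.0196]]
[[0, -0.138, 0], [-0.0074, 0.0025, -0.0187]]
[[0, -0.138, 0], [-0.0099, 0.0025, -0.0175]]
[[0, -0.138, 0], [-0.0122, 0.0025, -0.016]]
[[0, -0.138, 0], [-0.0143, 0.0025, -0.0142]]
[[0, -0.138, 0], [-0.0161, 0.0025, -0.0121]]
[[0, -0.138, 0], [-0.0176, 0.0025, -0.0097]]
[[0, -0.138, 0], [-0.0188, 0.0025, -0.0072]]
[[0, -0.138, 0], [-0.0196, 0.0025, -0.0046]]
[[0, -0.138, 0], [-0.02, 0.0025, -0.0018]]
[[0, -0.138, 0], [-0.0201, 0.0025, 0.001]]
```

View pics/s4.png

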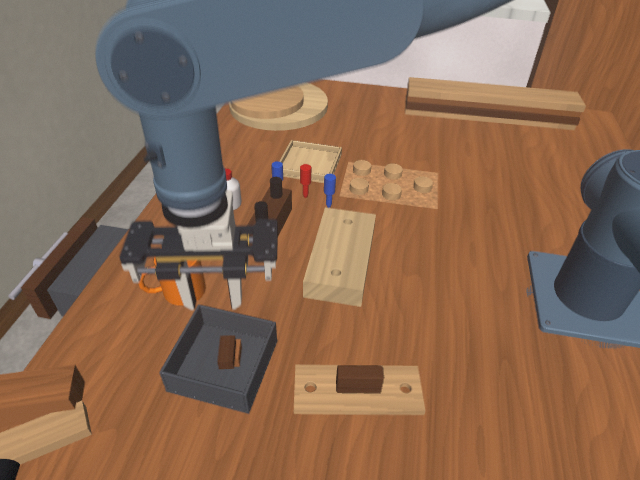

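View pics/t4.png

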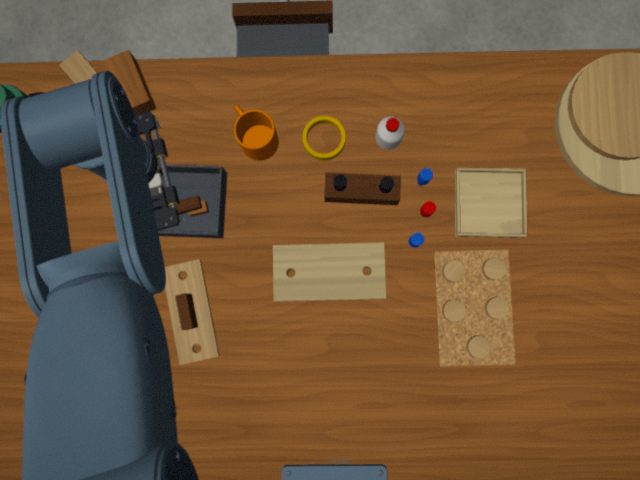

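Both offcuts are in the bin (top view around (190,207)) and the bed is clear, with its holes at (291,272) and (367,271). The template hasn't moved.

Emit:
step_arm:
  moves:
    - [[0,-0.138,0],[-0.005,0.002,-0.02],0]
    - [[0,-0.138,0],[-0.007,0.002,-0.019],0]
    - [[0,-0.138,0],[-0.01,0.002,-0.018],0]
    - [[0,-0.138,0],[-0.012,0.002,-0.016],0]
    - [[0,-0.138,0],[-0.014,0.002,-0.014],0]

```text
t: 11.55
eef_pos: [0.5199, 0.2893, 0.1702]
ee_rot: [-1.57, -0.001, -0.622]
wrist_force: [0.2, -0.4, -0.2]
width: 0.0466
```

Emit:
step_arm:
  moves:
    - [[0,-0.138,0],[-0.016,0.002,-0.012],0]
    - [[0,-0.138,0],[-0.018,0.002,-0.01],0]
    - [[0,-0.138,0],[-0.019,0.002,-0.007],0]
    - [[0,-0.138,0],[-0.02,0.002,-0.005],0]
    - [[0,-0.138,0],[-0.02,0.002,-0.002],0]

```text
t: 12.05
eef_pos: [0.4184, 0.2875, 0.1602]
ee_rot: [-1.57, -0.001, 0.068]
wrist_force: [0.5, -0.2, -1.1]
width: 0.0465
```

Emit:
step_arm:
  moves:
    - [[0,-0.138,0],[-0.02,0.002,0.001],0]
    - [[0,0,0],[0,0,0],0]
    - [[0,0,0],[0,0,0],0]

```text
t: 12.35
eef_pos: [0.3996, 0.2875, 0.1585]
ee_rot: [-1.571, -0.002, 0.198]
wrist_force: [-0.5, 0.5, -0.4]
width: 0.0468
```

```bash
python3 -c "
from h import *
import pickle
p=pickle.load(open('top.pkl','rb'))
im=cv2.imread('pics/t4.png')
cv2.imwrite('pics/c5.png',cv2.resize(im[240:305,265:395],None,fx=6,fy=6,interpolation=cv2.INTER_CUBIC))
plan(.404,.289,.045,11.6,.03)
shot('side','s5.png')"
```

```text
t 12.35 P [0.3996 0.2875 0.1585] yaw 11.33 toolY [ 0.002  0.001 -1.   ] w 0.0468 F [-0.5  0.5 -0.4] q6 -1.37 d [ 0.0044  0.0015 -0.1135] dyaw 0.3 n 4
[[0, -0.001, 0], [0.0011, 0.0284, 0.0001]]
[[0, -0.001, 0], [0.0011, 0.0284, 0.0001]]
[[0, -0.001, 0], [0.0011, 0.0284, 0.0001]]
[[0, -0.001, 0], [0.0011, 0.0284, 0.0001]]
```

View pics/c5.png

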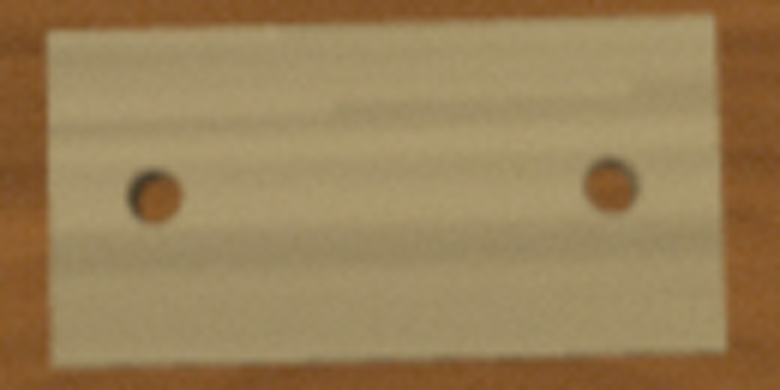

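View pics/s5.png

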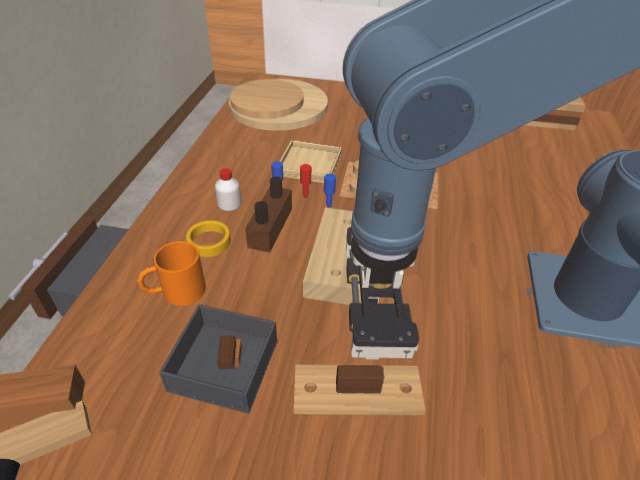

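Emit:
step_arm:
  moves:
    - [[0,0,0],[0.0045,0.03,0.001],0]
    - [[0,0,0],[0,0.035,0],0]
    - [[0,0,0],[0,0.03,0],0]
    - [[0,0,0],[0,0.018,0],0]
    - [[0,0,0],[0,0,0],0]

```text
t: 12.9
eef_pos: [0.4027, 0.2884, 0.0423]
ee_rot: [-1.572, 0.004, 0.198]
wrist_force: [0.0, -0.0, -0.0]
width: 0.0461
```

Emit:
step_arm:
  moves:
    - [[0,0,0],[0,0,0],-1]
    - [[0,0,0],[0,0,0],-1]
    - [[0,0,0],[0,0,0],-1]
    - [[0,0,0],[0,0,0],-1]
    - [[0,0,0],[0,0,0],-1]
  force: 40

```text
t: 13.4
eef_pos: [0.4043, 0.2895, 0.0459]
ee_rot: [-1.571, -0.003, 0.2]
wrist_force: [0.3, -1.5, 6.6]
width: 0.024
```

```bash
python3 -c "
from h import *
import pickle
p=pickle.load(open('top.pkl','rb'))
for x,y in [(155,196),(611,185)]: print(px2w(p,(x+.5)/6-.5+265,(y+.5)/6-.5+240,.045))
shot('side','s6.png')
plan(.404,.289,.14,11.6,.03)
"
```

```text
[0.47765766 0.08177811 0.045     ]
[ 0.47926546 -0.06782718  0.045     ]
t 13.45 P [0.4043 0.2895 0.0459] yaw 11.48 toolY [ 0.003  0.001 -1.   ] w 0.0242 F [ 1.1 -0.7  6.5] q6 -1.37 d [-0.0003 -0.0005  0.0941] dyaw 0.1 n 4
[[0, -0.001, 0], [-0.0001, -0.0235, -0.0001]]
[[0, -0.001, 0], [-0.0001, -0.0235, -0.0001]]
[[0, -0.001, 0], [-0.0001, -0.0235, -0.0001]]
[[0, -0.001, 0], [-0.0001, -0.0235, -0.0001]]
```

View pics/s6.png

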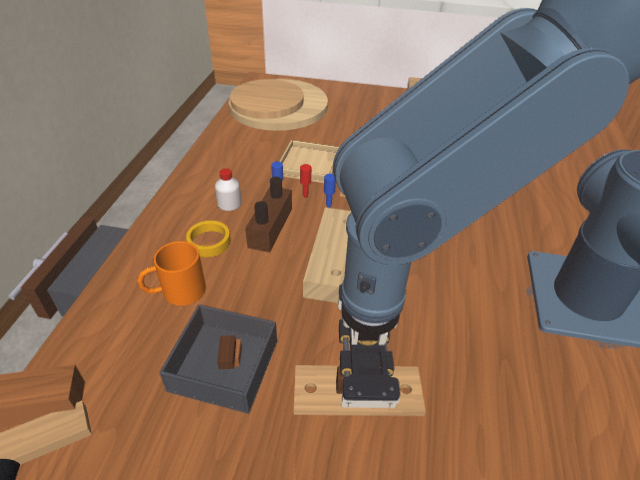

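Emit:
step_arm:
  moves:
    - [[0,0,0],[0,-0.012,0],-1]
    - [[0,0,0],[0,-0.025,0],-1]
    - [[0,0,0],[0,-0.035,0],-1]
    - [[0,0,0],[0,-0.035,0],-1]
    - [[0,0,0],[0,-0.015,0],-1]

```text
t: 13.95
eef_pos: [0.4042, 0.2898, 0.1704]
ee_rot: [-1.57, -0.004, 0.2]
wrist_force: [0.4, 0.8, -2.7]
width: 0.024
```

```bash
python3 -c "
from h import *
plan(.4785,.007,.16,-89.4,.03,.1)
"
```

```text
t 13.95 P [0.4042 0.2898 0.1704] yaw 11.48 toolY [ 0.004  0.002 -1.   ] w 0.024 F [ 0.4  0.8 -2.7] q6 -1.37 d [ 0.0743 -0.2828 -0.0104] dyaw -100.9 n 18
[[0, 0.098, 0], [0.0009, 0.0006, -0.0162]]
[[0, 0.098, 0], [0.0025, 0.0006, -0.0161]]
[[0, 0.098, 0], [0.0041, 0.0006, -0.0157]]
[[0, 0.098, 0], [0.0056, 0.0006, -0.0153]]
[[0, 0.098, 0], [0.007, 0.0006, -0.0146]]
[[0, 0.098, 0], [0.0084, 0.0006, -0.0139]]
[[0, 0.098, 0], [0.0097, 0.0006, -0.013]]
[[0, 0.098, 0], [0.011, 0.0006, -0.012]]
[[0, 0.098, 0], [0.0121, 0.0006, -0.0109]]
[[0, 0.098, 0], [0.0131, 0.0006, -0.0096]]
[[0, 0.098, 0], [0.014, 0.0006, -0.0083]]
[[0, 0.098, 0], [0.0147, 0.0006, -0.0069]]
[[0, 0.098, 0], [0.0153, 0.0006, -0.0054]]
[[0, 0.098, 0], [0.0158, 0.0006, -0.0039]]
[[0, 0.098, 0], [0.0161, 0.0006, -0.0023]]
[[0, 0.098, 0], [0.0162, 0.0006, -0.0008]]
[[0, 0.098, 0], [0.0162, 0.0006, 0.0008]]
[[0, 0.098, 0], [0.0161, 0.0006, 0.0024]]
```

Emit:
step_arm:
  moves:
    - [[0,0.098,0],[0.001,0,-0.016],-1]
    - [[0,0.098,0],[0.0025,0,-0.016],-1]
    - [[0,0.098,0],[0.004,0,-0.016],-1]
    - [[0,0.098,0],[0.0055,0,-0.015],-1]
    - [[0,0.098,0],[0.007,0,-0.0145],-1]

```text
t: 14.45
eef_pos: [0.4232, 0.2105, 0.1671]
ee_rot: [-1.571, 0.001, -0.294]
wrist_force: [0.1, -0.6, -1.4]
width: 0.0236
```

Emit:
step_arm:
  moves:
    - [[0,0.098,0],[0.0085,0,-0.014],-1]
    - [[0,0.098,0],[0.0095,0,-0.013],-1]
    - [[0,0.098,0],[0.011,0,-0.012],-1]
    - [[0,0.098,0],[0.012,0,-0.011],-1]
    - [[0,0.098,0],[0.013,0,-0.0095],-1]

```text
t: 14.95
eef_pos: [0.4435, 0.1319, 0.167]
ee_rot: [-1.571, 0.001, -0.784]
wrist_force: [-0.1, 0.3, -2.8]
width: 0.0236
```

Emit:
step_arm:
  moves:
    - [[0,0.098,0],[0.014,0,-0.008],-1]
    - [[0,0.098,0],[0.015,0,-0.007],-1]
    - [[0,0.098,0],[0.015,0,-0.0055],-1]
    - [[0,0.098,0],[0.016,0,-0.004],-1]
    - [[0,0.098,0],[0.016,0,-0.0025],-1]

```text
t: 15.45
eef_pos: [0.4639, 0.0533, 0.167]
ee_rot: [-1.571, 0.0, -1.274]
wrist_force: [0.8, 0.2, -2.1]
width: 0.0238
```

Emit:
step_arm:
  moves:
    - [[0,0.098,0],[0.016,0,-0.001],-1]
    - [[0,0.098,0],[0.016,0,0.001],-1]
    - [[0,0.098,0],[0.016,0,0.0025],-1]
    - [[0,0,0],[0,0,0],-1]
    - [[0,0,0],[0,0,0],-1]

```text
t: 15.95
eef_pos: [0.4761, 0.0073, 0.1668]
ee_rot: [-1.571, 0.001, -1.563]
wrist_force: [-0.4, 0.2, -1.5]
width: 0.0239
```

```bash
python3 -c "
from h import *
plan(.4785,.007,.11,-89.4,.03,.1)
import pickle
for n in ['side','top']:
    p=shot(n,n+'7.png')
    pickle.dump(p,open(n+'7.pkl','wb'))
"
```

```text
t 15.95 P [0.4761 0.0073 0.1668] yaw -89.54 toolY [-0.001  0.001 -1.   ] w 0.0239 F [-0.4  0.2 -1.5] q6 -0.23 d [ 0.0024 -0.0003 -0.0568] dyaw 0.1 n 2
[[0, -0.001, 0], [0.0001, 0.0284, 0.0012]]
[[0, -0.001, 0], [0.0001, 0.0284, 0.0012]]
```

View pics/side7.png

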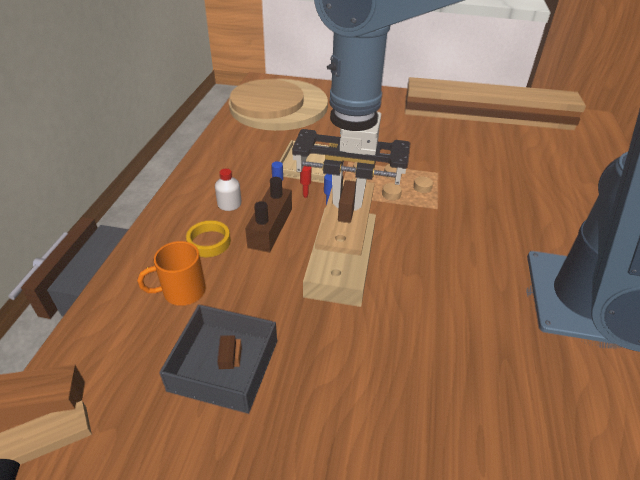

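View pics/top7.png

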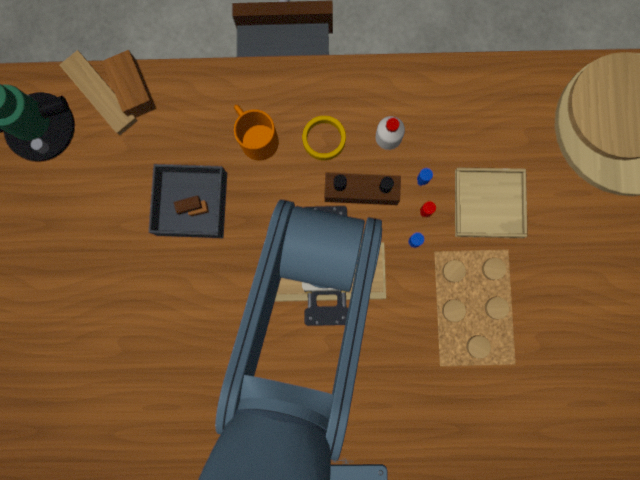

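Emit:
step_arm:
  moves:
    - [[0,0,0],[0,0.02,0.0015],-1]
    - [[0,0,0],[0,0.022,0.001],-1]
    - [[0,0,0],[0,0.014,0],-1]
    - [[0,0,0],[0,0.006,0],-1]
    - [[0,0,0],[0,0,0],-1]

```text
t: 16.55
eef_pos: [0.4783, 0.0078, 0.1041]
ee_rot: [-1.573, 0.001, -1.562]
wrist_force: [0.3, -0.9, -2.6]
width: 0.0235
```

Emit:
step_arm:
  moves:
    - [[0,0,0],[0,0,0],-1]

```text
t: 16.65
eef_pos: [0.4794, 0.0073, 0.1053]
ee_rot: [-1.57, -0.0, -1.563]
wrist_force: [0.2, -0.0, -2.4]
width: 0.0237
```

```bash
python3 -c "
from h import *
plan(.4785,.007,.0915,-89.4,.03,.1)
p=shot('side')
cv2.imwrite('pics/c8.png',cv2.resize(p['img'][170:320,270:410,::-1],None,fx=4,fy=4,interpolation=cv2.INTER_CUBIC))
"
```

```text
t 16.65 P [0.4794 0.0073 0.1053] yaw -89.55 toolY [ 0.001 -0.    -1.   ] w 0.0237 F [ 0.2 -0.  -2.4] q6 -0.23 d [-0.0009 -0.0003 -0.0138] dyaw 0.1 n 1
[[0, -0.003, 0], [0.0003, 0.0138, -0.0009]]
```

View pics/c8.png

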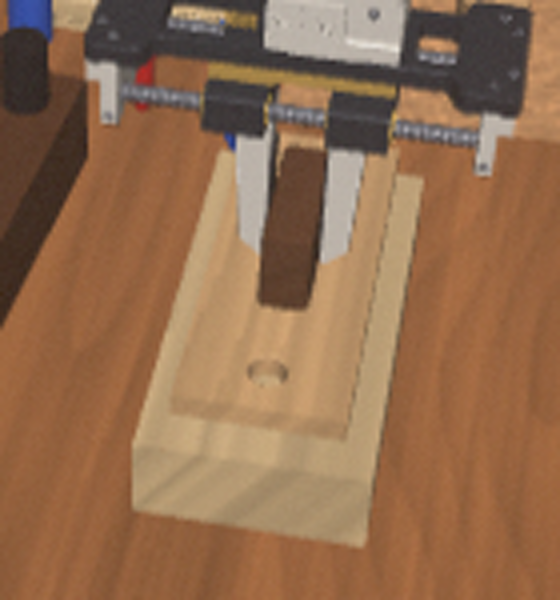

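Emit:
step_arm:
  moves:
    - [[0,0,0],[0,0.006,-0.001],-1]
    - [[0,0,0],[0,0.004,0],-1]
    - [[0,0,0],[0,0.002,0],-1]
    - [[0,0,0],[0,0.001,0],-1]
    - [[0,0,0],[0,0,0],-1]

```text
t: 17.2
eef_pos: [0.478, 0.007, 0.0915]
ee_rot: [-1.571, 0.0, -1.564]
wrist_force: [0.3, -0.7, -2.5]
width: 0.0235
```

```bash
python3 -c "
from h import *
plan(.4785,.007,.0915,-89.4,.03,.1)
"
```

```text
t 17.2 P [0.478  0.007  0.0915] yaw -89.6 toolY [-0.  0. -1.] w 0.0235 F [ 0.3 -0.7 -2.5] q6 -0.23 d [ 0.0005 -0.     -0.    ] dyaw 0.2 n 1
[[0, -0.004, 0], [0.0, 0.0, 0.0005]]
```

Emit:
step_arm:
  moves:
    - [[0,0,0],[0,0.0007,0.0005],-1]
    - [[0,0,0],[0,0,0],-1]
    - [[0,0,0],[0,0,0],0]
    - [[0,0,0],[0,0,0],0]
    - [[0,0,0],[0,0,0],0]

```text
t: 17.7
eef_pos: [0.4789, 0.007, 0.0912]
ee_rot: [-1.57, -0.0, -1.564]
wrist_force: [-0.1, 0.6, 0.3]
width: 0.0427
```

Emit:
step_arm:
  moves:
    - [[0,0,0],[0,0,0],0]
    - [[0,0,0],[0,-0.03,0],0]
    - [[0,0,0],[0,-0.04,0],0]
    - [[0,0,0],[0,-0.03,0],0]

```text
t: 18.1
eef_pos: [0.4789, 0.007, 0.1929]
ee_rot: [-1.57, -0.0, -1.564]
wrist_force: [0.7, -0.4, -0.6]
width: 0.0466
```

```bash
python3 -c "
from h import *
plan(.648,-.0174,.17,-90,.045,.1)
"
```

```text
t 18.1 P [0.4789 0.007  0.1929] yaw -89.6 toolY [ 0.001 -0.    -1.   ] w 0.0466 F [ 0.7 -0.4 -0.6] q6 -0.23 d [ 0.1691 -0.0244 -0.0229] dyaw -0.4 n 4
[[0, 0.002, 0], [0.0064, 0.0057, 0.0422]]
[[0, 0.002, 0], [0.0063, 0.0057, 0.0423]]
[[0, 0.002, 0], [0.0062, 0.0057, 0.0423]]
[[0, 0.002, 0], [0.0062, 0.0057, 0.0423]]
```

Emit:
step_arm:
  moves:
    - [[0,0,0],[0.006,0.005,0.042],0.1]
    - [[0,0,0],[0.006,0.005,0.042],0.1]
    - [[0,0,0],[0.006,0.005,0.042],0.1]
    - [[0,0,0],[0.006,0.005,0.042],0.1]
    - [[0,0,0],[0,0,0],0.1]

```text
t: 18.6
eef_pos: [0.6503, -0.0169, 0.1683]
ee_rot: [-1.571, 0.0, -1.565]
wrist_force: [-0.1, -0.6, -0.5]
width: 0.0511
```

Emit:
step_arm:
  moves:
    - [[0,0,0],[0,0,0],0.1]

```text
t: 18.7
eef_pos: [0.6464, -0.0158, 0.1695]
ee_rot: [-1.573, 0.001, -1.564]
wrist_force: [-0.1, 0.6, 0.3]
width: 0.0508
```

```bash
python3 -c "
from h import *
plan(.648,-.0174,.084,-90,.045,.1)
import pickle
for n in ['side','top']:
    p=shot(n,n+'9.png')
    pickle.dump(p,open(n+'9.pkl','wb'))
    im=p['img'][:,:,::-1]
    if n=='side': cv2.imwrite('pics/c9s.png',cv2.resize(im[170:320,220:400],None,fx=4,fy=4,interpolation=cv2.INTER_CUBIC))
    else: cv2.imwrite('pics/c9t.png',cv2.resize(im[160:310,260:410],None,fx=4,fy=4,interpolation=cv2.INTER_CUBIC))
"
```

```text
t 18.7 P [ 0.6464 -0.0158  0.1695] yaw -89.6 toolY [-0.003  0.    -1.   ] w 0.0508 F [-0.1  0.6  0.3] q6 -0.2 d [ 0.0016 -0.0016 -0.0855] dyaw -0.4 n 2
[[0, 0.003, 0], [0.0008, 0.0428, 0.0008]]
[[0, 0.003, 0], [0.0008, 0.0428, 0.0008]]
```

View pics/c9s.png

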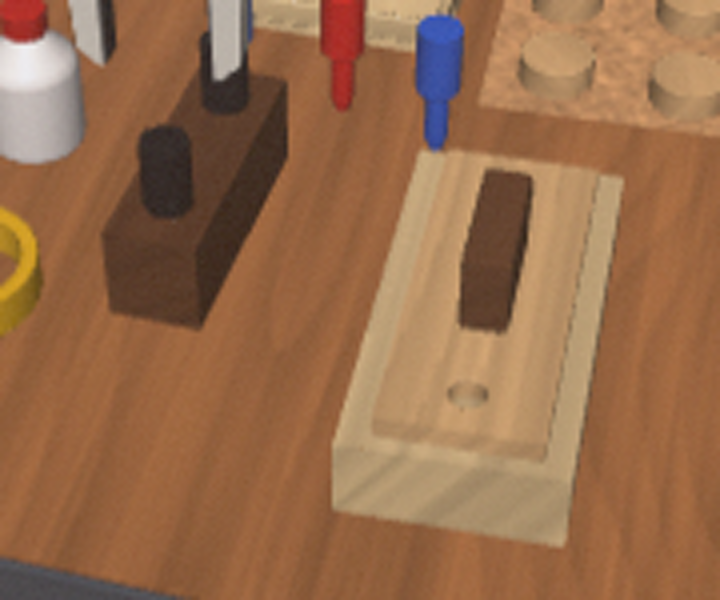

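View pics/c9t.png

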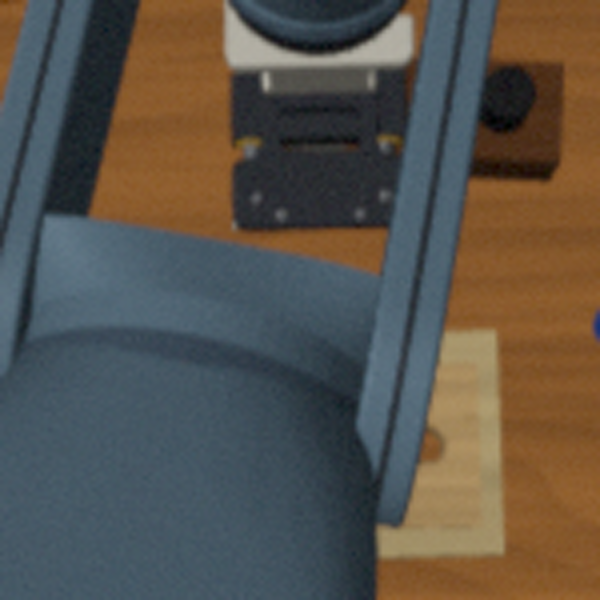

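```bash
python3 -c "
from h import *
import pickle
s=pickle.load(open('side9.pkl','rb'));p=pickle.load(open('top9.pkl','rb'))
print(px2w(s,467/4+219.6,394/4+169.6,.057),px2w(p,432/4+259.6,444/4+159.6,.057))
print(px2w(s,165/4+219.6,138/4+169.6,.097))
print(w2px(s,[[.4784,.082,.057],[.648,-.0174,.097]]))
"
```

```text
[0.47652386 0.08507705 0.057     ] [ 0.47810826 -0.06943333  0.057     ]
[ 0.64810328 -0.01679908  0.097     ]
[[335.63576247 266.76529641]
 [260.9877116  203.92448252]]
```

Emit:
step_arm:
  moves:
    - [[0,0.005,0],[0.0015,0.03,0.0015],0.1]
    - [[0,0,0],[0,0.03,0],0.1]
    - [[0,0,0],[0,0.018,0],0.1]
    - [[0,0,0],[0,0.0075,0],0.1]
    - [[0,0,0],[0,0,0],0.1]

```text
t: 19.3
eef_pos: [0.647, -0.0169, 0.0854]
ee_rot: [-1.572, 0.0, -1.569]
wrist_force: [-0.7, -1.0, 0.5]
width: 0.0509
```

```bash
python3 -c "
from h import *
plan(.648,-.0174,.084,-90,.045,.1)
p=shot('side')
im=p['img'][:,:,::-1]
cv2.imwrite('pics/c10s.png',cv2.resize(im[130:280,200:360],None,fx=4,fy=4,interpolation=cv2.INTER_CUBIC))
"
```

```text
t 19.3 P [ 0.647  -0.0169  0.0854] yaw -89.88 toolY [-0.001  0.    -1.   ] w 0.0509 F [-0.7 -1.   0.5] q6 -0.2 d [ 0.001  -0.0005 -0.0014] dyaw -0.1 n 1
[[0, 0.002, 0], [0.0005, 0.0014, 0.001]]
```

View pics/c10s.png

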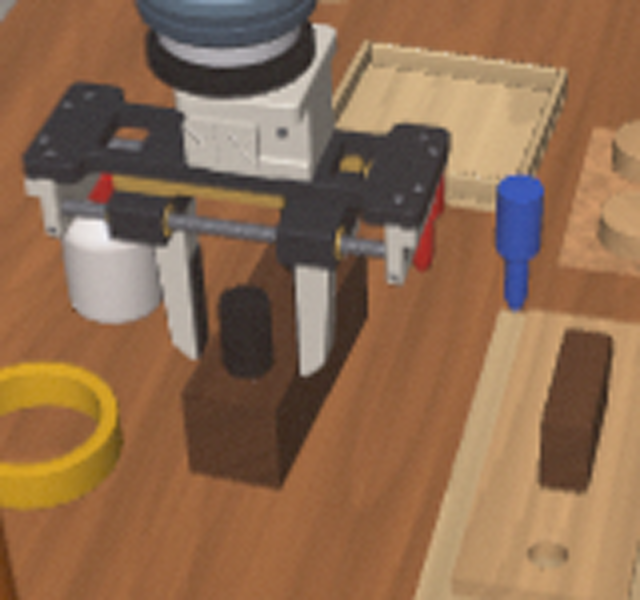

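Emit:
step_arm:
  moves:
    - [[0,0,0],[0,0,0.0005],-1]
    - [[0,0,0],[0,0,0],-1]
    - [[0,0,0],[0,0,0],-1]
    - [[0,0,0],[0,0,0],-1]
    - [[0,0,0],[0,0,0],-1]
  force: 30

```text
t: 19.85
eef_pos: [0.6492, -0.0173, 0.0862]
ee_rot: [-1.57, -0.0, -1.569]
wrist_force: [-0.0, 0.1, 3.3]
width: 0.0255
```

Emit:
step_arm:
  moves:
    - [[0,0,0],[0,0,0],-1]
    - [[0,0,0],[0,-0.01,0],-1]
    - [[0,0,0],[0,-0.025,0],-1]
    - [[0,0,0],[0,-0.035,0],-1]
    - [[0,0,0],[0,-0.025,0],-1]

```text
t: 20.35
eef_pos: [0.6488, -0.0173, 0.1824]
ee_rot: [-1.57, -0.0, -1.569]
wrist_force: [0.1, 0.3, 0.6]
width: 0.0258
```

```bash
python3 -c "
from h import *
plan(.478,.082,.165,-90,.04,.1)
"
```

```text
t 20.35 P [ 0.6488 -0.0173  0.1824] yaw -89.89 toolY [ 0.001 -0.    -1.   ] w 0.0258 F [0.1 0.3 0.6] q6 -0.2 d [-0.1708  0.0993 -0.0174] dyaw -0.1 n 5
[[0, 0.0, 0], [-0.0199, 0.0035, -0.0341]]
[[0, 0.0, 0], [-0.0199, 0.0035, -0.0341]]
[[0, 0.0, 0], [-0.0199, 0.0035, -0.0341]]
[[0, 0.0, 0], [-0.0199, 0.0035, -0.0342]]
[[0, 0.0, 0], [-0.0199, 0.0035, -0.0342]]
```

Emit:
step_arm:
  moves:
    - [[0,0,0],[-0.02,0,-0.034],-1]
    - [[0,0,0],[-0.02,0,-0.034],-1]
    - [[0,0,0],[-0.02,0,-0.034],-1]
    - [[0,0,0],[-0.02,0,-0.034],-1]
    - [[0,0,0],[-0.0195,0,-0.0345],-1]

```text
t: 20.85
eef_pos: [0.4763, 0.0826, 0.1805]
ee_rot: [-1.571, 0.0, -1.569]
wrist_force: [0.5, -0.2, -1.1]
width: 0.0259
```

Emit:
step_arm:
  moves:
    - [[0,0,0],[0,0.01,0],-1]
    - [[0,0,0],[0,0.012,0],-1]
    - [[0,0,0],[0,0.012,0],-1]
    - [[0,0,0],[0,0,0],-1]
    - [[0,0,0],[0,0,0],-1]

```text
t: 21.35
eef_pos: [0.4784, 0.0814, 0.1457]
ee_rot: [-1.572, 0.0, -1.57]
wrist_force: [1.9, -0.7, -0.6]
width: 0.0256
```

```bash
python3 -c "
from h import *
plan(.478,.082,.135,-90,.04,.1)
import pickle
for n in ['side','top']:
    p=shot(n,n+'11.png')
    pickle.dump(p,open(n+'11.pkl','wb'))
    im=p['img'][:,:,::-1]
    if n=='side': cv2.imwrite('pics/c11s.png',cv2.resize(im[170:320,270:410],None,fx=4,fy=4,interpolation=cv2.INTER_CUBIC))
    else: cv2.imwrite('pics/c11t.png',cv2.resize(im[200:320,250:410],None,fx=4,fy=4,interpolation=cv2.INTER_CUBIC))
"
```

```text
t 21.35 P [0.4784 0.0814 0.1457] yaw -89.94 toolY [-0.002  0.    -1.   ] w 0.0256 F [ 1.9 -0.7 -0.6] q6 -0.06 d [-0.0004  0.0006 -0.0107] dyaw -0.1 n 1
[[0, 0.001, 0], [-0.0006, 0.0107, -0.0004]]
```

View pics/c11s.png

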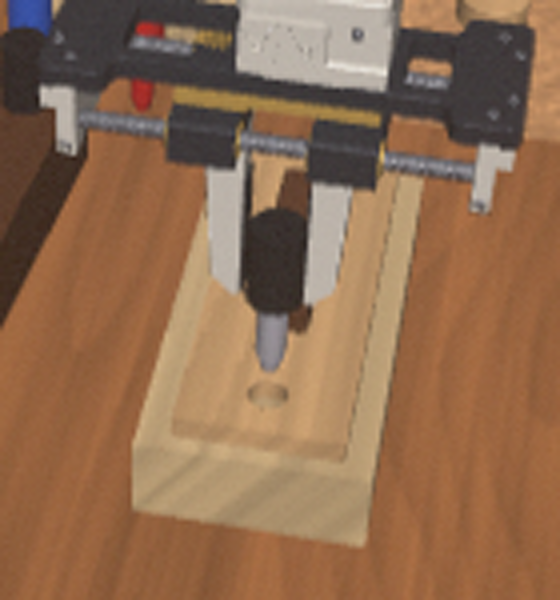

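View pics/c11t.png

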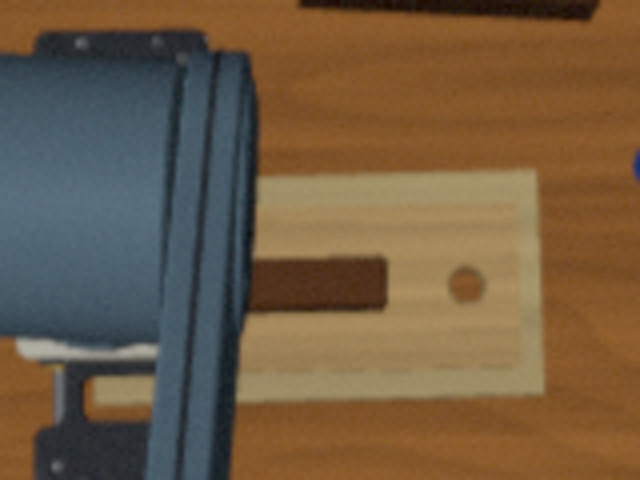

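```bash
python3 -c "
from h import *
import pickle
s=pickle.load(open('side11.pkl','rb'));p=pickle.load(open('top11.pkl','rb'))
print(w2px(s,[[.4784,.0814,.0727],[.4784,.0814,.057],[.4784,.0844,.057]]))
print(px2w(s,267/4+269.6,395/4+169.6,.057),px2w(s,270/4+269.6,368/4+169.6,.0727))
print(px2w(p,465/4+249.6,286/4+199.6,.057))
"
```

```text
[[336.09418775 260.45891681]
 [335.69317935 266.53760266]
 [335.40552567 267.67830443]]
[0.47641236 0.08570598 0.057     ] [0.4761117  0.08388018 0.0727    ]
[ 0.47718164 -0.06601767  0.057     ]
```

Emit:
step_arm:
  moves:
    - [[0,0,0],[-0.0012,0.006,0],-1]
    - [[0,0,0],[0,0.006,0],-1]
    - [[0,0,0],[0,0.006,0],-1]
    - [[0,0,0],[0,0.004,0],-1]
    - [[0,0,0],[0,0,0],-1]

```text
t: 21.95
eef_pos: [0.4774, 0.0831, 0.1237]
ee_rot: [-1.572, 0.0, -1.569]
wrist_force: [1.1, 0.5, -1.2]
width: 0.0255
```

```bash
python3 -c "
from h import *
plan(.4785,.0828,.088,-90,.04,.1)
p=shot('side'); im=p['img'][:,:,::-1]
cv2.imwrite('pics/c12s.png',cv2.resize(im[170:320,270:410],None,fx=4,fy=4,interpolation=cv2.INTER_CUBIC))
"
```

```text
t 21.95 P [0.4774 0.0831 0.1237] yaw -89.88 toolY [-0.002  0.    -1.   ] w 0.0255 F [ 1.1  0.5 -1.2] q6 -0.06 d [ 0.0011 -0.0003 -0.0357] dyaw -0.1 n 1
[[0, 0.002, 0], [0.0003, 0.0357, 0.0011]]
```

View pics/c12s.png

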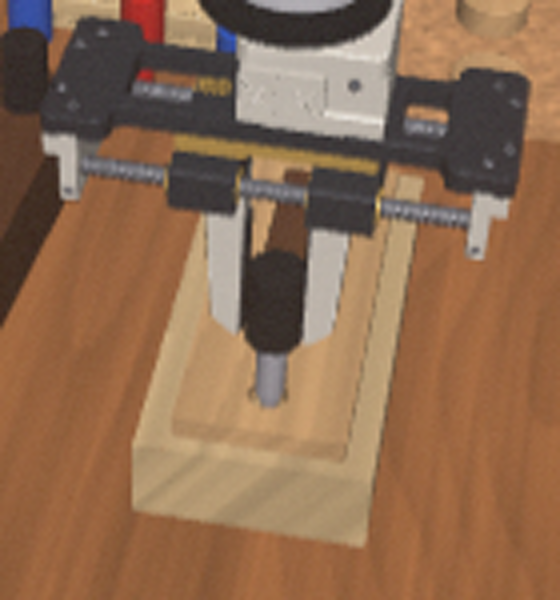

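The tip is in the template hole (crop (268,400)). Continuing down in small steps while watching the force.

Emit:
step_arm:
  moves:
    - [[0,0,0],[0,0.004,0.001],-1]
    - [[0,0,0],[0,0.004,0],-1]
    - [[0,0,0],[0,0.004,0],-1]
    - [[0,0,0],[0,0.004,0],-1]
    - [[0,0,0],[0,0,0],-1]

```text
t: 22.5
eef_pos: [0.4785, 0.0831, 0.1077]
ee_rot: [-1.572, 0.0, -1.569]
wrist_force: [0.8, -0.7, -0.8]
width: 0.0254
```

Emit:
step_arm:
  moves:
    - [[0,0,0],[0,0.004,0],-1]
    - [[0,0,0],[0,0.004,0],-1]
    - [[0,0,0],[0,0.003,0],-1]
    - [[0,0,0],[0,0.002,0],-1]
    - [[0,0,0],[0,0,0],-1]

```text
t: 23.0
eef_pos: [0.4788, 0.0831, 0.0951]
ee_rot: [-1.571, 0.0, -1.569]
wrist_force: [-0.2, -0.3, 0.1]
width: 0.0255
```

```bash
python3 -c "
from h import *
plan(.4785,.0828,.088,-90,.04,.1)
p=shot('side'); im=p['img'][:,:,::-1]
cv2.imwrite('pics/c13s.png',cv2.resize(im[170:320,270:410],None,fx=4,fy=4,interpolation=cv2.INTER_CUBIC))
"
```

```text
t 23.0 P [0.4788 0.0831 0.0951] yaw -89.89 toolY [-0.001  0.    -1.   ] w 0.0255 F [-0.2 -0.3  0.1] q6 -0.06 d [-0.0003 -0.0003 -0.0071] dyaw -0.1 n 1
[[0, 0.002, 0], [0.0003, 0.0071, -0.0003]]
```

View pics/c13s.png

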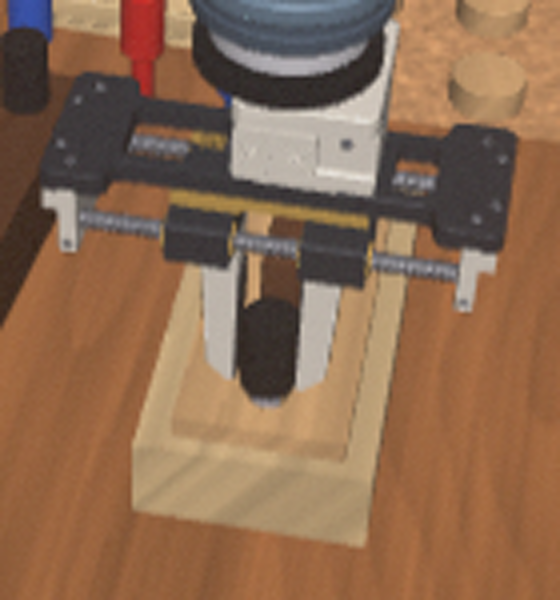

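Emit:
step_arm:
  moves:
    - [[0,0,0],[0,0.003,0],-1]
    - [[0,0,0],[0,0.002,0],-1]
    - [[0,0,0],[0,0.002,0],-1]
    - [[0,0,0],[0,0.001,0],-1]
    - [[0,0,0],[0,0,0],-1]

```text
t: 23.55
eef_pos: [0.479, 0.0831, 0.0881]
ee_rot: [-1.571, -0.0, -1.569]
wrist_force: [-3.0, -0.5, 6.2]
width: 0.0256
```

Emit:
step_arm:
  moves:
    - [[0,0,0],[0,0.0005,0],-1]
    - [[0,0,0],[0,0,0],-0.1]
    - [[0,0,0],[0,0,0],-0.1]
    - [[0,0,0],[0,0,0],-0.1]

```text
t: 23.95
eef_pos: [0.4791, 0.0831, 0.0869]
ee_rot: [-1.571, -0.0, -1.569]
wrist_force: [-0.1, 1.2, 0.0]
width: 0.0408
```

```bash
python3 -c "
from h import *
plan(.4785,.0828,.088,-90,.04,.1)
p=shot('side'); im=p['img'][:,:,::-1]
cv2.imwrite('pics/c14s.png',cv2.resize(im[170:320,270:410],None,fx=4,fy=4,interpolation=cv2.INTER_CUBIC))
"
```

```text
t 23.95 P [0.4791 0.0831 0.0869] yaw -89.89 toolY [ 0. -0. -1.] w 0.0408 F [-0.1  1.2  0. ] q6 -0.06 d [-0.0006 -0.0003  0.0011] dyaw -0.1 n 1
[[0, 0.002, 0], [0.0003, -0.0011, -0.0006]]
```

View pics/c14s.png

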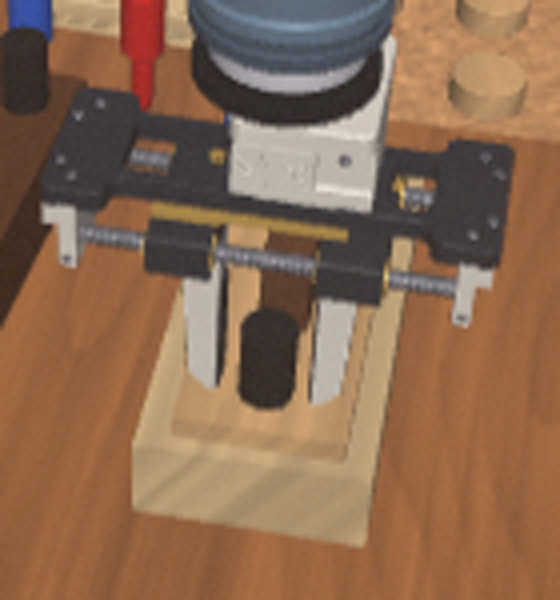

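The first pin is home, with its head resting on the template. Now the second pin.

Emit:
step_arm:
  moves:
    - [[0,0,0],[0,-0.015,0],0]
    - [[0,0,0],[0,-0.035,0],0]
    - [[0,0,0],[0,-0.04,0],0]
    - [[0,0,0],[0,-0.01,0],0]

```text
t: 24.4
eef_pos: [0.4813, 0.083, 0.1908]
ee_rot: [-1.564, -0.0, -1.569]
wrist_force: [0.4, 0.5, 0.5]
width: 0.0468
```

```bash
python3 -c "
from h import *
plan(.643,-.108,.18,-90,.045,.1)
"
```

```text
t 24.4 P [0.4813 0.083  0.1908] yaw -89.88 toolY [ 0.007 -0.    -1.   ] w 0.0468 F [0.4 0.5 0.5] q6 -0.06 d [ 0.1617 -0.191  -0.0108] dyaw -0.1 n 6
[[0, 0.0, 0], [0.0319, 0.0018, 0.0269]]
[[0, 0.0, 0], [0.0319, 0.0018, 0.0269]]
[[0, 0.0, 0], [0.0319, 0.0018, 0.0269]]
[[0, 0.0, 0], [0.0319, 0.0018, 0.0269]]
[[0, 0.0, 0], [0.0319, 0.0018, 0.0269]]
[[0, 0.0, 0], [0.0319, 0.0018, 0.0269]]
```

Emit:
step_arm:
  moves:
    - [[0,0,0],[0.032,0,0.027],0.1]
    - [[0,0,0],[0.032,0,0.027],0.1]
    - [[0,0,0],[0.032,0,0.027],0.1]
    - [[0,0,0],[0.032,0,0.027],0.1]
    - [[0,0,0],[0.032,0,0.027],0.1]

```text
t: 24.9
eef_pos: [0.6149, -0.0779, 0.1859]
ee_rot: [-1.572, 0.0, -1.569]
wrist_force: [0.1, -0.2, 0.5]
width: 0.0511
```

Emit:
step_arm:
  moves:
    - [[0,0,0],[0.032,0.002,0.028],0.1]
    - [[0,0,0],[0,0,0],0.1]
    - [[0,0,0],[0,0,0],0.1]

```text
t: 25.2
eef_pos: [0.642, -0.1092, 0.1831]
ee_rot: [-1.574, 0.001, -1.57]
wrist_force: [-0.6, -0.1, 0.4]
width: 0.0512
```

```bash
python3 -c "
from h import *
plan(.643,-.108,.0855,-90,.045,.1)
p=shot('side'); im=p['img'][:,:,::-1]
cv2.imwrite('pics/c15s.png',cv2.resize(im[110:300,200:400],None,fx=3,fy=3,interpolation=cv2.INTER_CUBIC))
"
```

```text
t 25.2 P [ 0.642  -0.1092  0.1831] yaw -89.98 toolY [-0.003  0.001 -1.   ] w 0.0512 F [-0.6 -0.1  0.4] q6 -0.34 d [ 0.001   0.0012 -0.0976] dyaw -0.0 n 3
[[0, 0.0, 0], [-0.0004, 0.0325, 0.0003]]
[[0, 0.0, 0], [-0.0004, 0.0325, 0.0003]]
[[0, 0.0, 0], [-0.0004, 0.0325, 0.0003]]
```

View pics/c15s.png

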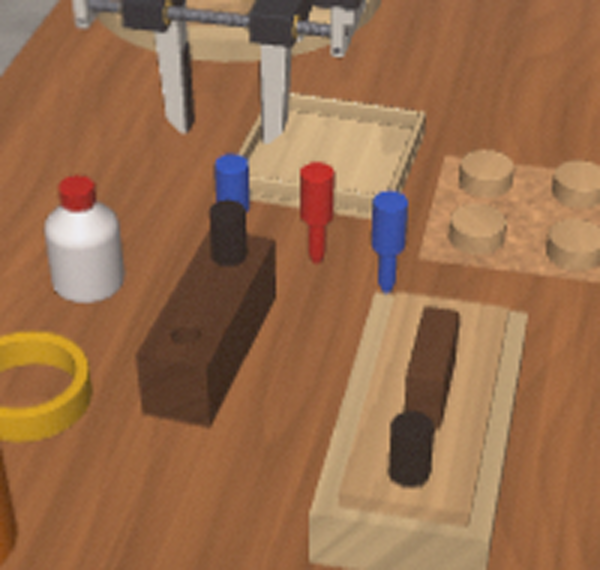

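Emit:
step_arm:
  moves:
    - [[0,0,0],[-0.001,0.035,0],0.1]
    - [[0,0,0],[0,0.035,0],0.1]
    - [[0,0,0],[0,0.019,0],0.1]
    - [[0,0,0],[0,0.007,0],0.1]
    - [[0,0,0],[0,0,0],0.1]

```text
t: 25.75
eef_pos: [0.6414, -0.1063, 0.0884]
ee_rot: [-1.573, 0.001, -1.568]
wrist_force: [0.2, 0.1, 0.8]
width: 0.051
```

Emit:
step_arm:
  moves:
    - [[0,0,0],[0,0,0],-1]
    - [[0,0,0],[0,0,0],-1]
    - [[0,0,0],[0,0,0],-1]
    - [[0,0,0],[0,0,0],-1]
    - [[0,0,0],[0,0,0],-1]

```text
t: 26.25
eef_pos: [0.6431, -0.1078, 0.0901]
ee_rot: [-1.569, -0.001, -1.569]
wrist_force: [-0.0, 0.6, 5.1]
width: 0.0254
```

Emit:
step_arm:
  moves:
    - [[0,0,0],[0,0,0],-1]
    - [[0,0,0],[0,-0.01,0],-1]
    - [[0,0,0],[0,-0.025,0],-1]
    - [[0,0,0],[0,-0.035,0],-1]
    - [[0,0,0],[0,-0.025,0],-1]

```text
t: 26.75
eef_pos: [0.6425, -0.1077, 0.1859]
ee_rot: [-1.57, -0.0, -1.569]
wrist_force: [1.2, 0.0, -0.8]
width: 0.0253
```

```bash
python3 -c "
from h import *
plan(.4785,-.067,.18,-90,.045,.1)
"
```

```text
t 26.75 P [ 0.6425 -0.1077  0.1859] yaw -89.89 toolY [ 0. -0. -1.] w 0.0253 F [ 1.2  0.  -0.8] q6 -0.34 d [-0.164   0.0407 -0.0059] dyaw -0.1 n 4
[[0, 0.0, 0], [-0.0102, 0.0015, -0.041]]
[[0, 0.0, 0], [-0.0102, 0.0015, -0.041]]
[[0, 0.0, 0], [-0.0102, 0.0015, -0.041]]
[[0, 0.0, 0], [-0.0102, 0.0015, -0.041]]
```

Emit:
step_arm:
  moves:
    - [[0,0,0],[-0.01,0,-0.041],-1]
    - [[0,0,0],[-0.01,0,-0.041],-1]
    - [[0,0,0],[-0.01,0,-0.041],-1]
    - [[0,0,0],[-0.011,0,-0.04],-1]
    - [[0,0,0],[0,0,0],-1]

```text
t: 27.25
eef_pos: [0.473, -0.0644, 0.1831]
ee_rot: [-1.577, 0.002, -1.568]
wrist_force: [-0.2, 0.0, -1.2]
width: 0.0256
```

Emit:
step_arm:
  moves:
    - [[0,0,0],[0,0.01,0],-1]
    - [[0,0,0],[0,0.014,0],-1]
    - [[0,0,0],[0,0.008,0],-1]
    - [[0,0,0],[0,0,0],-1]
    - [[0,0,0],[0,0,0],-1]

```text
t: 27.75
eef_pos: [0.4798, -0.0671, 0.1516]
ee_rot: [-1.571, 0.0, -1.569]
wrist_force: [1.3, -1.0, -1.5]
width: 0.0253
```

```bash
python3 -c "
from h import *
plan(.4795,-.0668,.13,-90,.045,.1)
for n in ['side','top']:
    p=shot(n); im=p['img'][:,:,::-1]
    cv2.imwrite('pics/c16%s.png'%n,cv2.resize(im[110:300,250:410],None,fx=4,fy=4,interpolation=cv2.INTER_CUBIC)[:600 if n=='side' else 800][0 if n=='side' else 200:])
"
```

```text
t 27.75 P [ 0.4798 -0.0671  0.1516] yaw -89.89 toolY [-0.001  0.    -1.   ] w 0.0253 F [ 1.3 -1.  -1.5] q6 -0.37 d [-0.0003  0.0003 -0.0216] dyaw -0.1 n 1
[[0, 0.002, 0], [-0.0003, 0.0216, -0.0003]]
```

View pics/c16side.png

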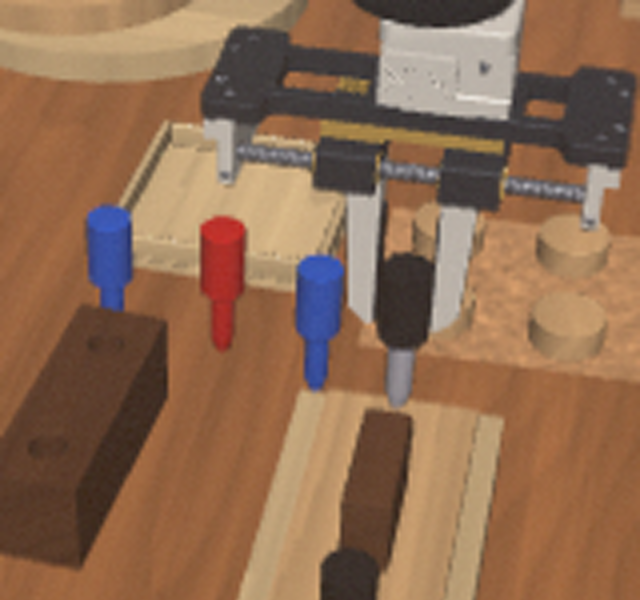

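View pics/c16top.png

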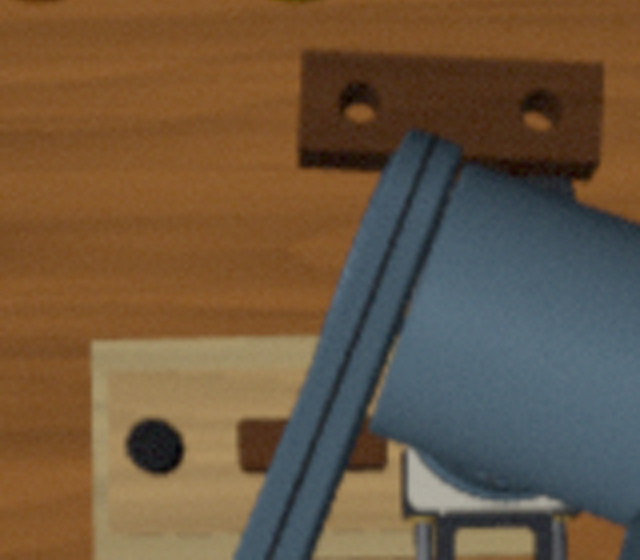

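Emit:
step_arm:
  moves:
    - [[0,0,0],[0,0.008,0],-1]
    - [[0,0,0],[0,0.007,0],-1]
    - [[0,0,0],[0,0.005,0],-1]
    - [[0,0,0],[0,0.002,0],-1]
    - [[0,0,0],[0,0,0],-1]

```text
t: 28.35
eef_pos: [0.479, -0.0668, 0.1295]
ee_rot: [-1.572, 0.0, -1.569]
wrist_force: [-0.6, -0.3, -0.4]
width: 0.0256
```

```bash
python3 -c "
from h import *
plan(.4795,-.0668,.092,-90,.045,.1)
for n in ['side']:
    p=shot(n); im=p['img'][:,:,::-1]
    cv2.imwrite('pics/c17%s.png'%n,cv2.resize(im[130:280,280:420],None,fx=4,fy=4,interpolation=cv2.INTER_CUBIC))
"
```

```text
t 28.35 P [ 0.479  -0.0668  0.1295] yaw -89.89 toolY [-0.001  0.    -1.   ] w 0.0256 F [-0.6 -0.3 -0.4] q6 -0.37 d [ 0.0005 -0.     -0.0375] dyaw -0.1 n 1
[[0, 0.002, 0], [0.0, 0.0375, 0.0005]]
```

View pics/c17side.png

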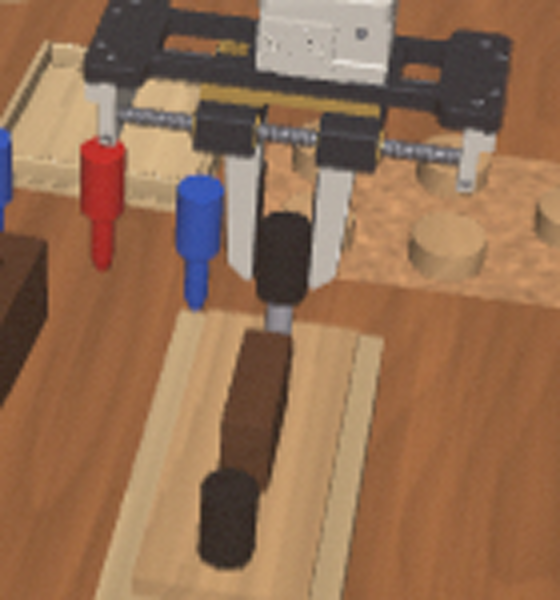

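Force is still near zero, so the tip is passing into the hole. Continuing in small steps.

Emit:
step_arm:
  moves:
    - [[0,0,0],[0,0.004,0],-1]
    - [[0,0,0],[0,0.004,0],-1]
    - [[0,0,0],[0,0.004,0],-1]
    - [[0,0,0],[0,0.003,0],-1]
    - [[0,0,0],[0,0,0],-1]

```text
t: 28.9
eef_pos: [0.4791, -0.0668, 0.1144]
ee_rot: [-1.572, 0.0, -1.569]
wrist_force: [0.1, 0.8, -0.6]
width: 0.0257
```

Emit:
step_arm:
  moves:
    - [[0,0,0],[0,0.004,0],-1]
    - [[0,0,0],[0,0.004,0],-1]
    - [[0,0,0],[0,0.003,0],-1]
    - [[0,0,0],[0,0.003,0],-1]
    - [[0,0,0],[0,0,0],-1]

```text
t: 29.4
eef_pos: [0.4795, -0.0671, 0.1006]
ee_rot: [-1.571, -0.0, -1.569]
wrist_force: [2.0, -1.3, -2.0]
width: 0.0258
```

Emit:
step_arm:
  moves:
    - [[0,0,0],[0,0.003,0],-1]
    - [[0,0,0],[0,0.002,0],-1]
    - [[0,0,0],[0,0.002,0],-1]
    - [[0,0,0],[0,0.001,0],-1]
    - [[0,0,0],[0,0,0],-1]

```text
t: 29.9
eef_pos: [0.4795, -0.067, 0.0929]
ee_rot: [-1.57, -0.0, -1.569]
wrist_force: [1.9, -2.2, -2.4]
width: 0.0254
```

```bash
python3 -c "
from h import *
plan(.4795,-.0668,.092,-90,.045,.1)
for n in ['side']:
    p=shot(n); im=p['img'][:,:,::-1]
    cv2.imwrite('pics/c18%s.png'%n,cv2.resize(im[130:280,280:420],None,fx=4,fy=4,interpolation=cv2.INTER_CUBIC))
"
```

```text
t 29.9 P [ 0.4795 -0.067   0.0929] yaw -89.89 toolY [ 0. -0. -1.] w 0.0254 F [ 1.9 -2.2 -2.4] q6 -0.37 d [-0.      0.0002 -0.0009] dyaw -0.1 n 1
[[0, 0.002, 0], [-0.0002, 0.0009, -0.0]]
```

View pics/c18side.png

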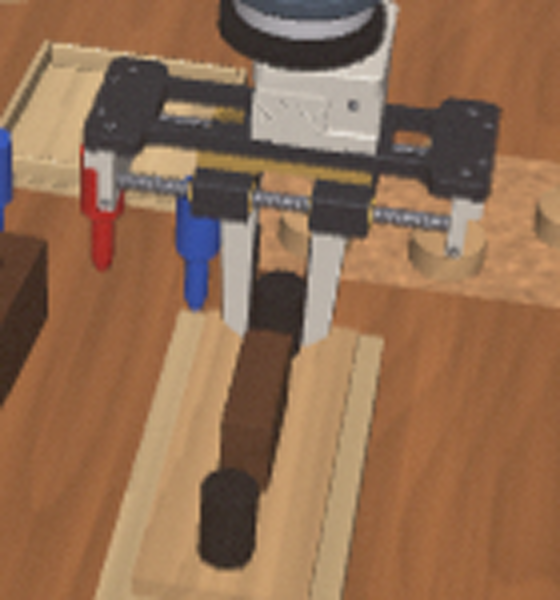

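Emit:
step_arm:
  moves:
    - [[0,0,0],[0,0.001,0],-1]
    - [[0,0,0],[0,0.0005,0],-1]
    - [[0,0,0],[0,0,0],-1]

```text
t: 30.25
eef_pos: [0.4796, -0.0671, 0.092]
ee_rot: [-1.57, -0.0, -1.569]
wrist_force: [0.1, -1.8, 4.0]
width: 0.0252
```

Emit:
step_arm:
  moves:
    - [[0,0,0],[0,0.001,0],-1]
    - [[0,0,0],[0,0,0],-1]

```text
t: 30.45
eef_pos: [0.4796, -0.0671, 0.0919]
ee_rot: [-1.57, -0.001, -1.569]
wrist_force: [-2.3, -1.1, 14.3]
width: 0.0253
```

Contact at 14 N with the height stalled at 0.092, so the pin is home. Releasing and backing off.

Emit:
step_arm:
  moves:
    - [[0,0,0],[0,0,0],-0.1]
    - [[0,0,0],[0,0,0],-0.1]
    - [[0,0,0],[0,0,0],-0.1]
    - [[0,0,0],[0,0,0],-0.1]

```text
t: 30.85
eef_pos: [0.4789, -0.0666, 0.09]
ee_rot: [-1.572, 0.001, -1.569]
wrist_force: [0.5, -0.4, 0.4]
width: 0.0415
```

Emit:
step_arm:
  moves:
    - [[0,0,0],[0,-0.015,0],0]
    - [[0,0,0],[0,-0.035,0],0]
    - [[0,0,0],[0,-0.04,0],0]
    - [[0,0,0],[0,-0.01,0],0.2]

```text
t: 31.25
eef_pos: [0.4813, -0.0675, 0.1942]
ee_rot: [-1.565, -0.002, -1.569]
wrist_force: [1.5, 0.2, -0.3]
width: 0.0511
```

```bash
python3 -c "
from h import *
import pickle
for n in ['side','top']:
    p=shot(n,n+'19.png'); im=p['img'][:,:,::-1]
    pickle.dump(p,open(n+'19.pkl','wb'))
    cv2.imwrite('pics/c19%s.png'%n,cv2.resize(im[150:300,260:410],None,fx=4,fy=4,interpolation=cv2.INTER_CUBIC))
    print([(round(d['p'],2),round(d['point'][0]*640),round(d['point'][1]*480)) for d in manip.boxes_of('blank0',p)])
s=pickle.load(open('side19.pkl','rb'))
for y,x in [(.0831,.479),(-.067,.4796)]: print(w2px(s,[[x,y,.057],[x,y,.099]]))
plan(.3227,-.288,.15,0)
"
```

```text
[(0.79, 423, 184), (0.74, 361, 185), (0.62, 392, 191), (0.62, 392, 170), (0.55, 359, 166)]
[(0.95, 496, 308), (0.76, 476, 349), (0.76, 453, 309), (0.61, 460, 274), (0.59, 496, 270)]
[[335.20810462 267.13120358]
 [336.28787347 250.52629738]]
[[347.75754388 216.26793062]
 [349.07617903 200.04709189]]
t 31.45 P [ 0.4786 -0.0666  0.1893] yaw -89.89 toolY [-0.002  0.001 -1.   ] w 0.0554 F [-0.4  0.1 -1. ] q6 -0.37 d [-0.1559 -0.2214 -0.0393] dyaw 89.9 n 11
[[0, -0.143, 0], [0.0201, 0.0036, -0.0142]]
[[0, -0.143, 0], [0.0179, 0.0036, -0.0169]]
[[0, -0.143, 0], [0.0153, 0.0036, -0.0193]]
[[0, -0.143, 0], [0.0124, 0.0036, -0.0213]]
[[0, -0.143, 0], [0.0092, 0.0036, -0.0228]]
[[0, -0.143, 0], [0.0059, 0.0036, -0.0239]]
[[0, -0.143, 0], [0.0024, 0.0036, -0.0245]]
[[0, -0.143, 0], [-0.0011, 0.0036, -0.0246]]
[[0, -0.143, 0], [-0.0045, 0.0036, -0.0242]]
[[0, -0.143, 0], [-0.0079, 0.0036, -0.0233]]
[[0, -0.143, 0], [-0.0112, 0.0036, -0.0219]]
```

View pics/c19side.png

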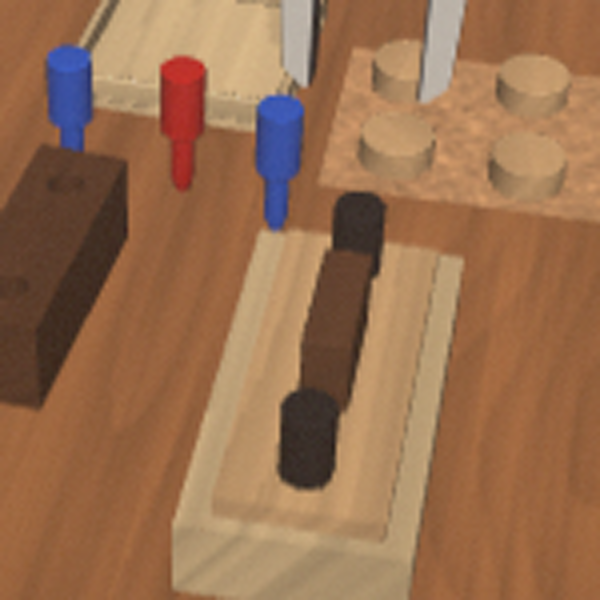

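View pics/top19.png

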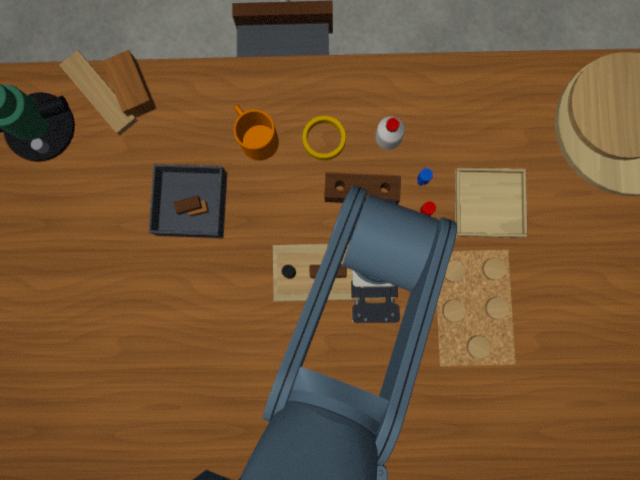

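View pics/side19.png

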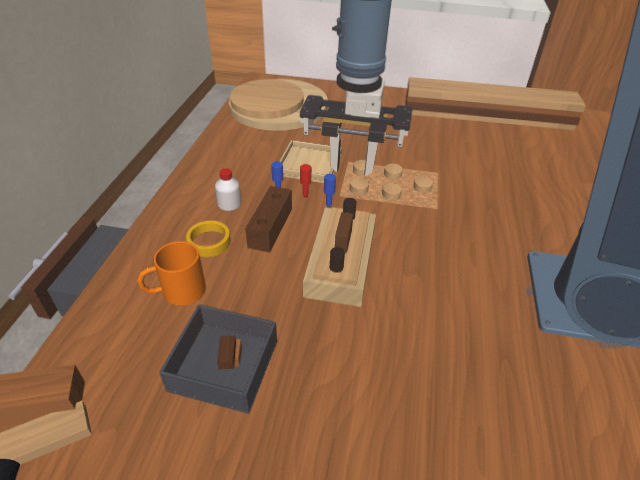

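Both pins are home: the head tops at (337,250) and (350,200) match the projections for fully home. Nothing else has moved. Now the blanks, starting with the one nearest the robot.

Emit:
step_arm:
  moves:
    - [[0,0,0],[0.031,0.003,-0.0222],0.2]
    - [[0,0,0],[0.032,0.005,-0.0222],0.2]
    - [[0,0,0],[0.032,0.005,-0.0222],0.2]
    - [[0,0,0],[0.032,0.005,-0.0222],0.2]
    - [[0,0,0],[0.032,0.01,-0.0222],0.2]

```text
t: 31.95
eef_pos: [0.367, -0.2264, 0.1607]
ee_rot: [-1.573, 0.002, -1.568]
wrist_force: [1.1, 0.1, -0.5]
width: 0.0558
```

Emit:
step_arm:
  moves:
    - [[0,0,0],[0.032,0.015,-0.0222],0.2]
    - [[0,0,0],[0.03,0.015,-0.022],0.2]
    - [[0,0,0],[0,0,0],0.2]
    - [[0,0,0],[0,0,0],0.2]

```text
t: 32.35
eef_pos: [0.3233, -0.2874, 0.1306]
ee_rot: [-1.573, 0.004, -1.572]
wrist_force: [0.4, -0.4, 0.0]
width: 0.0553
```

```bash
python3 -c "
from h import *
p=shot('top','t20.png')
W=[px2w(p,d['point'][0]*640,d['point'][1]*480,.019).round(4) for d in manip.boxes_of('blank0',p)]
print(W)
plan(.3227,-.288,.028,-90)
s=shot('side','s20.png')
print([px2w(s,d['point'][0]*640,d['point'][1]*480,.015).round(4) for d in manip.boxes_of('blank0',s)])
"
```

```text
[array([ 0.4736, -0.2481,  0.019 ]), array([ 0.3222, -0.2869,  0.019 ]), array([0.4793, 0.0895, 0.019 ]), array([ 0.481 , -0.3266,  0.019 ]), array([ 0.4035, -0.2405,  0.019 ]), array([ 0.4187, -0.3234,  0.019 ])]
t 32.45 P [ 0.3246 -0.2871  0.1317] yaw -89.87 toolY [-0.001  0.002 -1.   ] w 0.0561 F [-0.2  0.3  0.5] q6 -0.99 d [-0.0019 -0.0009 -0.1037] dyaw -0.1 n 3
[[0, 0.001, 0], [0.0003, 0.0346, -0.0006]]
[[0, 0.001, 0], [0.0003, 0.0346, -0.0006]]
[[0, 0.001, 0], [0.0003, 0.0346, -0.0006]]
[array([ 0.3998, -0.2382,  0.015 ]), array([ 0.3242, -0.2937,  0.015 ]), array([ 0.4067, -0.3254,  0.015 ]), array([ 0.4853, -0.3183,  0.015 ]), array([ 0.475 , -0.2309,  0.015 ])]
```

View pics/s20.png

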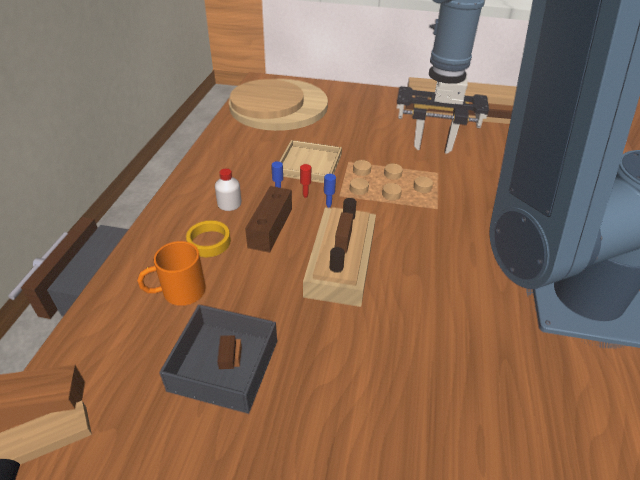

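Emit:
step_arm:
  moves:
    - [[0,0,0],[0.0005,0.035,-0.0015],0.35]
    - [[0,0,0],[0,0.035,0],0.35]
    - [[0,0,0],[0,0.022,0],0.35]
    - [[0,0,0],[0,0.011,0],0.35]
    - [[0,0,0],[0,0,0],0.35]

```text
t: 33.05
eef_pos: [0.3231, -0.2869, 0.0283]
ee_rot: [-1.572, 0.003, -1.567]
wrist_force: [0.3, 0.7, 0.6]
width: 0.0628
```

Emit:
step_arm:
  moves:
    - [[0,0,0],[0,0,0],-1]
    - [[0,0,0],[0,0,0],-1]
    - [[0,0,0],[0,0,0],-1]
    - [[0,0,0],[0,0,0],-1]
    - [[0,0,0],[0,0,0],-1]
  force: 25

```text
t: 33.55
eef_pos: [0.3237, -0.2892, 0.0304]
ee_rot: [-1.569, -0.001, -1.569]
wrist_force: [1.9, 1.6, 6.6]
width: 0.0442
```

Emit:
step_arm:
  moves:
    - [[0,0,0],[0,-0.015,0],-1]
    - [[0,0,0],[0,-0.035,0],-1]
    - [[0,0,0],[0,-0.035,0],-1]
    - [[0,0,0],[0,-0.02,0],-1]

```text
t: 33.95
eef_pos: [0.3235, -0.2896, 0.1371]
ee_rot: [-1.569, -0.003, -1.569]
wrist_force: [0.6, -1.2, -0.2]
width: 0.0444
```

```bash
python3 -c "
from h import *
plan(.602,-.355,.13,-90)
"
```

```text
t 33.95 P [ 0.3235 -0.2896  0.1371] yaw -89.89 toolY [ 0.002 -0.003 -1.   ] w 0.0444 F [ 0.6 -1.2 -0.2] q6 -0.99 d [ 0.2785 -0.0654 -0.0071] dyaw -0.1 n 7
[[0, 0.0, 0], [0.0094, 0.001, 0.0398]]
[[0, 0.0, 0], [0.0094, 0.001, 0.0398]]
[[0, 0.0, 0], [0.0094, 0.001, 0.0398]]
[[0, 0.0, 0], [0.0094, 0.001, 0.0398]]
[[0, 0.0, 0], [0.0094, 0.001, 0.0398]]
[[0, 0.0, 0], [0.0094, 0.001, 0.0398]]
[[0, 0.0, 0], [0.0094, 0.001, 0.0398]]
```

Emit:
step_arm:
  moves:
    - [[0,0,0],[0.0095,0,0.04],-1]
    - [[0,0,0],[0.0095,0,0.04],-1]
    - [[0,0,0],[0.0095,0,0.04],-1]
    - [[0,0,0],[0.0095,0,0.04],-1]
    - [[0,0,0],[0.0095,0,0.04],-1]

```text
t: 34.45
eef_pos: [0.5245, -0.336, 0.1345]
ee_rot: [-1.571, -0.0, -1.569]
wrist_force: [0.6, -0.1, 0.3]
width: 0.0437
```

Emit:
step_arm:
  moves:
    - [[0,0,0],[0.0095,0.005,0.04],-1]
    - [[0,0,0],[0.009,0.01,0.028],-1]
    - [[0,0,0],[0,0.015,0.01],-1]
    - [[0,0,0],[0,0,0],-1]
    - [[0,0,0],[0,0,0],-1]

```text
t: 34.95
eef_pos: [0.5996, -0.3533, 0.1034]
ee_rot: [-1.574, 0.002, -1.569]
wrist_force: [-0.1, -0.1, -0.9]
width: 0.0447
```

```bash
python3 -c "
from h import *
plan(.602,-.355,.0365,-90)
p=shot('side'); im=p['img'][:,:,::-1]
cv2.imwrite('pics/c21.png',cv2.resize(im[90:220,230:450],None,fx=3,fy=3,interpolation=cv2.INTER_CUBIC))
"
```

```text
t 34.95 P [ 0.5996 -0.3533  0.1034] yaw -89.88 toolY [-0.003  0.002 -1.   ] w 0.0447 F [-0.1 -0.1 -0.9] q6 -0.69 d [ 0.0024 -0.0017 -0.0669] dyaw -0.1 n 2
[[0, 0.001, 0], [0.0008, 0.0334, 0.0012]]
[[0, 0.001, 0], [0.0008, 0.0334, 0.0012]]
```

View pics/c21.png

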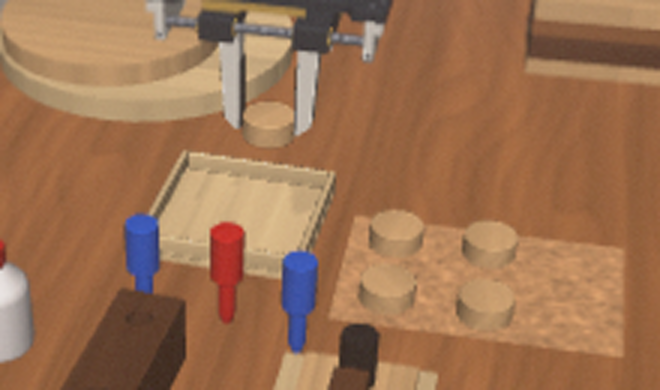

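Emit:
step_arm:
  moves:
    - [[0,0,0],[0.0005,0.03,0.001],-1]
    - [[0,0,0],[0,0.02,0],-1]
    - [[0,0,0],[0,0.013,0],-1]
    - [[0,0,0],[0,0.004,0],-1]
    - [[0,0,0],[0,0,0],-1]

```text
t: 35.5
eef_pos: [0.6018, -0.3548, 0.0378]
ee_rot: [-1.571, -0.0, -1.569]
wrist_force: [-0.5, -0.8, -0.1]
width: 0.0441
```

Emit:
step_arm:
  moves:
    - [[0,0,0],[0,0.001,0],-1]
    - [[0,0,0],[0,0,0],0.12]
    - [[0,0,0],[0,0,0],0.12]
    - [[0,0,0],[0,0,0],0.12]

```text
t: 35.9
eef_pos: [0.6025, -0.3548, 0.0371]
ee_rot: [-1.57, -0.001, -1.569]
wrist_force: [-0.3, 0.4, 0.4]
width: 0.0517
```

```bash
python3 -c "
from h import *
plan(.602,-.355,.0365,-90)
p=shot('side'); im=p['img'][:,:,::-1]
cv2.imwrite('pics/c22.png',cv2.resize(im[90:220,230:450],None,fx=3,fy=3,interpolation=cv2.INTER_CUBIC))
"
```

```text
t 35.9 P [ 0.6025 -0.3548  0.0371] yaw -89.88 toolY [ 0.001 -0.001 -1.   ] w 0.0517 F [-0.3  0.4  0.4] q6 -0.69 d [-0.0005 -0.0002 -0.0006] dyaw -0.1 n 1
[[0, 0.002, 0], [0.0002, 0.0006, -0.0005]]
```

View pics/c22.png

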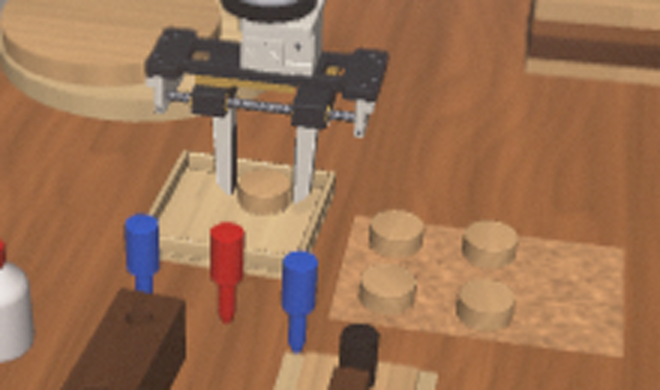

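Emit:
step_arm:
  moves:
    - [[0,0,0],[0,-0.02,0],0.12]
    - [[0,0,0],[0,-0.04,0],0.2]
    - [[0,0,0],[0,-0.04,0],0.2]
    - [[0,0,0],[-0.008,0,-0.045],0.2]
    - [[0,0,0],[-0.008,0,-0.045],0.2]

```text
t: 36.45
eef_pos: [0.5129, -0.3396, 0.1385]
ee_rot: [-1.567, -0.004, -1.567]
wrist_force: [-0.3, -0.7, -0.3]
width: 0.0555
```

```bash
python3 -c "
from h import *
import pickle
p=shot('top','t23.png');im=p['img'][:,:,::-1]
for nm,q in [('t23',p),('orig',pickle.load(open('top.pkl','rb')))]:
    c=cv2.resize(q['img'][240:375,425:525,::-1],None,fx=4,fy=4,interpolation=cv2.INTER_CUBIC)
    cv2.imwrite('pics/c23%s.png'%nm,c)
print([(round(d['p'],2),px2w(p,d['point'][0]*640,d['point'][1]*480,.019).round(4)) for d in manip.boxes_of('blank0',p)])
plan(.4027,-.321,.13,-90)
"
```

```text
[(0.93, array([ 0.4001, -0.2467,  0.019 ])), (0.83, array([ 0.4743, -0.2491,  0.019 ])), (0.68, array([ 0.4857, -0.3236,  0.019 ])), (0.65, array([ 0.5951, -0.3459,  0.019 ]))]
t 36.55 P [ 0.506  -0.3356  0.1353] yaw -89.95 toolY [-0.007  0.005 -1.   ] w 0.0561 F [0.4 0.8 1.3] q6 -0.77 d [-0.1033  0.0146 -0.0053] dyaw -0.0 n 3
[[0, 0.0, 0], [-0.0049, 0.0018, -0.0344]]
[[0, 0.0, 0], [-0.0049, 0.0018, -0.0344]]
[[0, 0.0, 0], [-0.0049, 0.0018, -0.0344]]
```

View pics/c23t23.png

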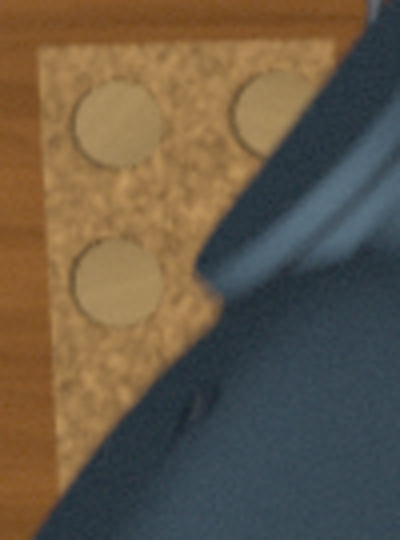

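View pics/c23orig.png

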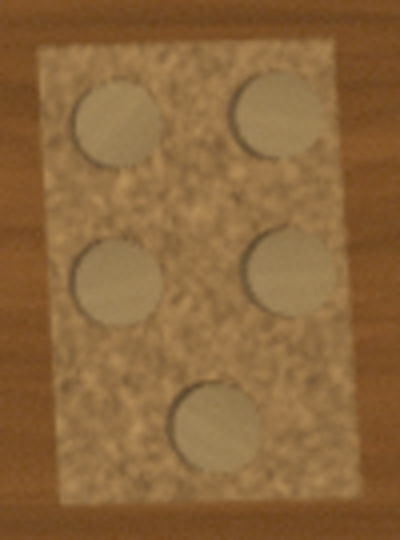

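```bash
python3 -c "
from h import *
import pickle
p=pickle.load(open('top.pkl','rb'))
for x,y in [(217,426),(292,271),(118,282),(280,114),(118,124)]: print(px2w(p,x/4+424.6,y/4+239.6,.021).round(4))
"
```

```text
[ 0.3286 -0.2872  0.021 ]
[ 0.4039 -0.3274  0.021 ]
[ 0.3996 -0.2413  0.021 ]
[ 0.4819 -0.3251  0.021 ]
[ 0.4781 -0.2443  0.021 ]
```

Emit:
step_arm:
  moves:
    - [[0,0,0],[-0.004,0,-0.034],0.25]
    - [[0,0,0],[-0.004,0,-0.034],0.25]
    - [[0,0,0],[-0.004,0,-0.032],0.25]
    - [[0,0,0],[0,0.02,0],0.25]
    - [[0,0,0],[0,0,0],0.25]

```text
t: 37.05
eef_pos: [0.4111, -0.3263, 0.1152]
ee_rot: [-1.572, 0.002, -1.57]
wrist_force: [0.7, -0.2, -1.1]
width: 0.0581
```

```bash
python3 -c "
from h import *
plan(.4027,-.3205,.028,-90)
p=shot('side'); im=p['img'][:,:,::-1]
cv2.imwrite('pics/c24.png',cv2.resize(im[90:220,250:470],None,fx=3,fy=3,interpolation=cv2.INTER_CUBIC))
"
```

```text
t 37.05 P [ 0.4111 -0.3263  0.1152] yaw -89.95 toolY [-0.002  0.002 -1.   ] w 0.0581 F [ 0.7 -0.2 -1.1] q6 -0.88 d [-0.0084  0.0058 -0.0872] dyaw -0.0 n 2
[[0, 0.0, 0], [-0.0029, 0.0436, -0.0042]]
[[0, 0.0, 0], [-0.0029, 0.0436, -0.0042]]
```

View pics/c24.png

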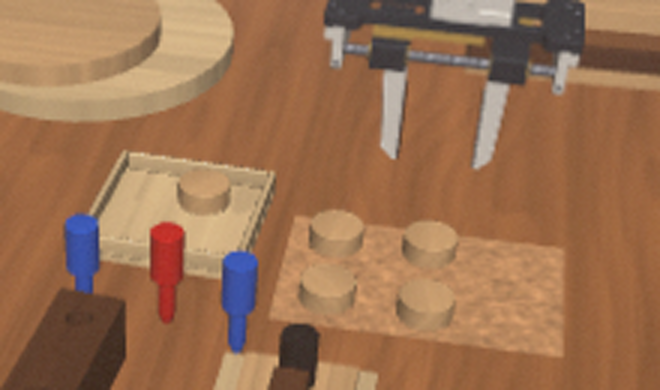

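Emit:
step_arm:
  moves:
    - [[0,0,0],[0.001,0.03,-0.007],0.25]
    - [[0,0,0],[0,0.025,0],0.25]
    - [[0,0,0],[0,0,0],0.25]
    - [[0,0,0],[0,0,0],0.25]

```text
t: 37.5
eef_pos: [0.406, -0.3284, 0.062]
ee_rot: [-1.571, 0.0, -1.568]
wrist_force: [0.3, 1.0, 0.3]
width: 0.0584
```

```bash
python3 -c "
from h import *
plan(.404,-.327,.028,-90)
p=shot('side'); im=p['img'][:,:,::-1]
cv2.imwrite('pics/c25.png',cv2.resize(im[90:220,250:470],None,fx=3,fy=3,interpolation=cv2.INTER_CUBIC))
"
```

```text
t 37.5 P [ 0.406  -0.3284  0.062 ] yaw -89.86 toolY [ 0.  0. -1.] w 0.0584 F [0.3 1.  0.3] q6 -0.9 d [-0.002   0.0014 -0.034 ] dyaw -0.1 n 1
[[0, 0.003, 0], [-0.0014, 0.034, -0.002]]
```

View pics/c25.png

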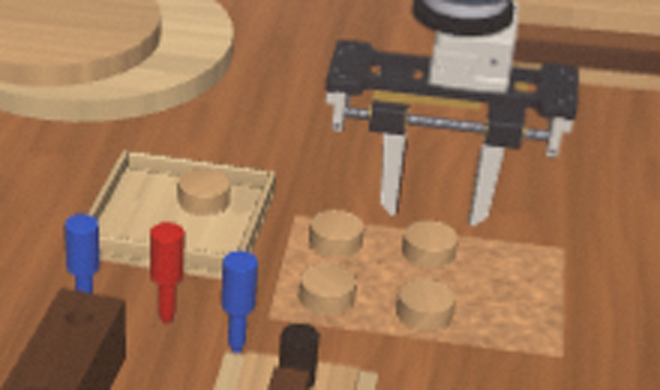

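Emit:
step_arm:
  moves:
    - [[0,0,0],[-0.001,0.018,-0.002],0.25]
    - [[0,0,0],[0,0.012,0],0.25]
    - [[0,0,0],[0,0.003,0],0.25]
    - [[0,0,0],[0,0,0],0.25]

```text
t: 37.95
eef_pos: [0.4033, -0.3271, 0.0286]
ee_rot: [-1.571, 0.0, -1.569]
wrist_force: [-0.6, 0.4, 0.3]
width: 0.0579
```

Emit:
step_arm:
  moves:
    - [[0,0,0],[0,0,0],-1]
    - [[0,0,0],[0,0,0],-1]
    - [[0,0,0],[0,0,0],-1]
    - [[0,0,0],[0,0,0],-1]
    - [[0,0,0],[0,0,0],-1]

```text
t: 38.45
eef_pos: [0.4035, -0.3275, 0.0291]
ee_rot: [-1.57, -0.001, -1.569]
wrist_force: [0.5, 0.7, 4.6]
width: 0.0447
```

Emit:
step_arm:
  moves:
    - [[0,0,0],[0,-0.015,0],-1]
    - [[0,0,0],[0,-0.035,0],-1]
    - [[0,0,0],[0,-0.035,0],-1]
    - [[0,0,0],[0,-0.02,0],-1]

```text
t: 38.85
eef_pos: [0.4036, -0.3277, 0.1358]
ee_rot: [-1.569, -0.002, -1.569]
wrist_force: [1.2, -0.2, -0.0]
width: 0.0443
```

```bash
python3 -c "
from h import *
plan(.602,-.291,.13,-90)
"
```

```text
t 38.85 P [ 0.4036 -0.3277  0.1358] yaw -89.88 toolY [ 0.002 -0.002 -1.   ] w 0.0443 F [ 1.2 -0.2 -0. ] q6 -0.9 d [ 0.1984  0.0367 -0.0058] dyaw -0.1 n 5
[[0, 0.0, 0], [-0.0073, 0.0012, 0.0397]]
[[0, 0.0, 0], [-0.0073, 0.0012, 0.0397]]
[[0, 0.0, 0], [-0.0073, 0.0012, 0.0397]]
[[0, 0.0, 0], [-0.0073, 0.0012, 0.0397]]
[[0, 0.0, 0], [-0.0073, 0.0012, 0.0397]]
```

Emit:
step_arm:
  moves:
    - [[0,0,0],[-0.007,0,0.04],-1]
    - [[0,0,0],[-0.007,0,0.04],-1]
    - [[0,0,0],[-0.007,0,0.04],-1]
    - [[0,0,0],[-0.008,0,0.04],-1]
    - [[0,0,0],[-0.007,0,0.03],-1]

```text
t: 39.35
eef_pos: [0.5949, -0.2898, 0.1329]
ee_rot: [-1.571, 0.0, -1.568]
wrist_force: [0.4, -0.4, -0.9]
width: 0.0445
```

Emit:
step_arm:
  moves:
    - [[0,0,0],[0,0.015,0.009],-1]
    - [[0,0,0],[0,0.015,0],-1]
    - [[0,0,0],[0,0,0],-1]
    - [[0,0,0],[0,0,0],-1]

```text
t: 39.75
eef_pos: [0.5999, -0.2907, 0.1021]
ee_rot: [-1.574, 0.002, -1.57]
wrist_force: [-0.3, 0.0, 0.5]
width: 0.0442
```

```bash
python3 -c "
from h import *
plan(.602,-.291,.0358,-90)
"
```

```text
t 39.75 P [ 0.5999 -0.2907  0.1021] yaw -89.95 toolY [-0.003  0.002 -1.   ] w 0.0442 F [-0.3  0.   0.5] q6 -0.62 d [ 0.0021 -0.0003 -0.0663] dyaw -0.0 n 2
[[0, 0.0, 0], [0.0001, 0.0331, 0.001]]
[[0, 0.0, 0], [0.0001, 0.0331, 0.001]]
```

Emit:
step_arm:
  moves:
    - [[0,0,0],[0,0.03,0.001],-1]
    - [[0,0,0],[0,0.02,0],-1]
    - [[0,0,0],[0,0.013,0],-1]
    - [[0,0,0],[0,0.003,0],-1]
    - [[0,0,0],[0,0,0],-1]

```text
t: 40.25
eef_pos: [0.6028, -0.2911, 0.0378]
ee_rot: [-1.571, -0.0, -1.569]
wrist_force: [-0.4, 0.2, 0.1]
width: 0.0446
```

Emit:
step_arm:
  moves:
    - [[0,0,0],[0,0.001,0],-1]
    - [[0,0,0],[0,0,0],0.12]
    - [[0,0,0],[0,0,0],0.12]
    - [[0,0,0],[0,0,0],0.12]

```text
t: 40.65
eef_pos: [0.6034, -0.2908, 0.0371]
ee_rot: [-1.57, -0.001, -1.569]
wrist_force: [0.5, 0.1, -0.3]
width: 0.0521
```

Emit:
step_arm:
  moves:
    - [[0,0,0],[0,-0.02,0],0.12]
    - [[0,0,0],[0,-0.04,0],0.2]
    - [[0,0,0],[0,-0.04,0],0.2]
    - [[0,0,0],[0,0,0],0.2]
    - [[0,0,0],[0,0,0],0.2]

```text
t: 41.15
eef_pos: [0.6038, -0.291, 0.1381]
ee_rot: [-1.568, -0.002, -1.569]
wrist_force: [-0.6, -0.0, -0.8]
width: 0.0558
```

```bash
python3 -c "
from h import *
p=shot('side'); im=p['img'][:,:,::-1]
cv2.imwrite('pics/c26.png',cv2.resize(im[90:220,250:470],None,fx=3,fy=3,interpolation=cv2.INTER_CUBIC))
p=shot('top'); im=p['img'][:,:,::-1]
cv2.imwrite('pics/c26t.png',cv2.resize(im[150:375,390:550],None,fx=2.5,fy=2.5,interpolation=cv2.INTER_CUBIC))
plan(.3996,-.2413,.12,-90)
"
```

```text
t 41.25 P [ 0.6024 -0.2901  0.1354] yaw -89.88 toolY [-0.002  0.001 -1.   ] w 0.0556 F [-0.5  0.2 -0.2] q6 -0.62 d [-0.2028  0.0488 -0.0154] dyaw -0.1 n 5
[[0, 0.0, 0], [-0.0098, 0.0031, -0.0405]]
[[0, 0.0, 0], [-0.0098, 0.0031, -0.0405]]
[[0, 0.0, 0], [-0.0098, 0.0031, -0.0405]]
[[0, 0.0, 0], [-0.0098, 0.0031, -0.0406]]
[[0, 0.0, 0], [-0.0098, 0.0031, -0.0406]]
```

View pics/c26.png

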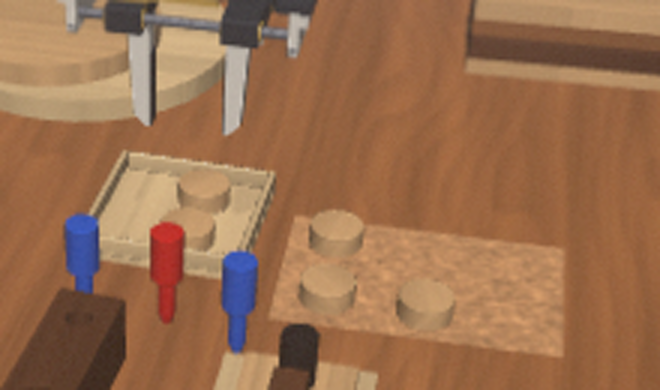

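View pics/c26t.png

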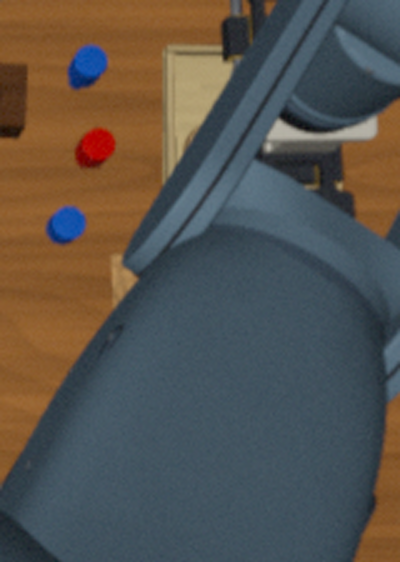

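Two blanks are in the tray at crop (204,190) and (188,230). The remaining three haven't moved.

```bash
python3 -c "
from h import *
plan(.3996,-.2413,.115,0)
"
```

```text
t 41.25 P [ 0.6024 -0.2901  0.1354] yaw -89.88 toolY [-0.002  0.001 -1.   ] w 0.0556 F [-0.5  0.2 -0.2] q6 -0.62 d [-0.2028  0.0488 -0.0204] dyaw 89.9 n 11
[[0, -0.143, 0], [-0.0045, 0.0019, -0.0184]]
[[0, -0.143, 0], [-0.007, 0.0019, -0.0176]]
[[0, -0.143, 0], [-0.0095, 0.0019, -0.0164]]
[[0, -0.143, 0], [-0.0117, 0.0019, -0.0149]]
[[0, -0.143, 0], [-0.0137, 0.0019, -0.0131]]
[[0, -0.143, 0], [-0.0154, 0.0019, -0.011]]
[[0, -0.143, 0], [-0.0168, 0.0019, -0.0087]]
[[0, -0.143, 0], [-0.0179, 0.0019, -0.0062]]
[[0, -0.143, 0], [-0.0186, 0.0019, -0.0036]]
[[0, -0.143, 0], [-0.0189, 0.0019, -0.0009]]
[[0, -0.143, 0], [-0.0189, 0.0019, 0.0018]]
```

Emit:
step_arm:
  moves:
    - [[0,-0.143,0],[-0.0045,0.001,-0.0185],0.35]
    - [[0,-0.143,0],[-0.007,0.001,-0.0175],0.35]
    - [[0,-0.143,0],[-0.0095,0.001,-0.0165],0.35]
    - [[0,-0.143,0],[-0.0115,0.001,-0.015],0.35]
    - [[0,-0.143,0],[-0.0135,0.001,-0.013],0.35]

```text
t: 41.75
eef_pos: [0.5093, -0.2679, 0.1295]
ee_rot: [-1.571, 0.004, -0.848]
wrist_force: [-0.3, -0.2, 0.2]
width: 0.0627
```

Emit:
step_arm:
  moves:
    - [[0,-0.143,0],[-0.0155,0.001,-0.011],0.35]
    - [[0,-0.143,0],[-0.017,0.001,-0.0085],0.35]
    - [[0,-0.143,0],[-0.018,0.001,-0.006],0.35]
    - [[0,-0.143,0],[-0.0185,0.001,-0.0035],0.35]
    - [[0,-0.143,0],[-0.019,0.001,-0.001],0.35]

```text
t: 42.25
eef_pos: [0.4173, -0.2453, 0.1248]
ee_rot: [-1.569, 0.003, -0.133]
wrist_force: [-0.2, -0.2, 0.6]
width: 0.0628
```

Emit:
step_arm:
  moves:
    - [[0,-0.143,0],[-0.019,0.001,0.002],0.35]
    - [[0,0,0],[0,0.02,0],0.35]
    - [[0,0,0],[0,0.01,0],0.35]
    - [[0,0,0],[0,0,0],0.35]
    - [[0,0,0],[0,0,0],0.35]

```text
t: 42.75
eef_pos: [0.4003, -0.2416, 0.0949]
ee_rot: [-1.57, 0.001, 0.004]
wrist_force: [0.1, 1.0, 0.3]
width: 0.0626
```

```bash
python3 -c "
from h import *
p=shot('side'); im=p['img'][:,:,::-1]
cv2.imwrite('pics/c27.png',cv2.resize(im[90:220,250:470],None,fx=3,fy=3,interpolation=cv2.INTER_CUBIC))
plan(.3996,-.2413,.029,0)
"
```

```text
t 42.8 P [ 0.4007 -0.2419  0.0954] yaw 0.24 toolY [-0.  0. -1.] w 0.0625 F [ 0.6  0.6 -0.1] q6 -2.36 d [-0.0011  0.0006 -0.0664] dyaw -0.2 n 2
[[0, 0.002, 0], [-0.0005, 0.0332, 0.0003]]
[[0, 0.002, 0], [-0.0005, 0.0332, 0.0003]]
```

View pics/c27.png

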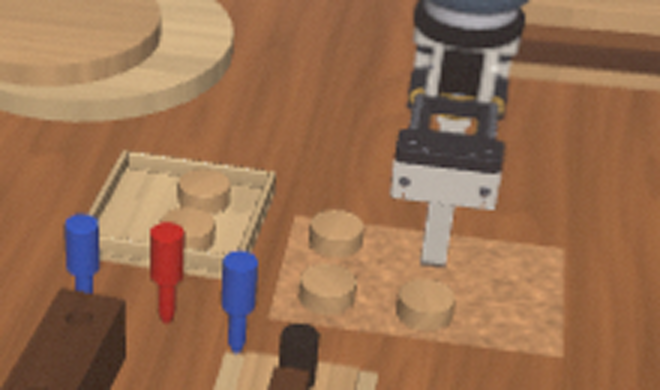

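Emit:
step_arm:
  moves:
    - [[0,0,0],[-0.001,0.03,0.0005],0.35]
    - [[0,0,0],[0,0.02,0],0.35]
    - [[0,0,0],[0,0.012,0],0.35]
    - [[0,0,0],[0,0.004,0],0.35]
    - [[0,0,0],[0,0,0],0.35]

```text
t: 43.3
eef_pos: [0.3996, -0.2414, 0.0294]
ee_rot: [-1.571, 0.0, 0.004]
wrist_force: [-0.6, -0.3, -0.3]
width: 0.0628
```

Emit:
step_arm:
  moves:
    - [[0,0,0],[0,0,0],-1]
    - [[0,0,0],[0,0,0],-1]
    - [[0,0,0],[0,0,0],-1]
    - [[0,0,0],[0,0,0],-1]
    - [[0,0,0],[0,0,0],-1]

```text
t: 43.8
eef_pos: [0.3998, -0.2417, 0.0301]
ee_rot: [-1.572, -0.001, 0.004]
wrist_force: [0.3, 0.5, 6.5]
width: 0.0443
```

Emit:
step_arm:
  moves:
    - [[0,0,0],[0,-0.015,0],-1]
    - [[0,0,0],[0,-0.035,0],-1]
    - [[0,0,0],[0,-0.035,0],-1]
    - [[0,0,0],[0,-0.02,0],-1]

```text
t: 44.2
eef_pos: [0.4, -0.2419, 0.1369]
ee_rot: [-1.573, -0.002, 0.004]
wrist_force: [0.6, 0.3, -0.6]
width: 0.0438
```

```bash
python3 -c "
from h import *
plan(.650,-.323,.13,0)
"
```

```text
t 44.2 P [ 0.4    -0.2419  0.1369] yaw 0.25 toolY [ 0.002 -0.002 -1.   ] w 0.0438 F [ 0.6  0.3 -0.6] q6 -2.36 d [ 0.25   -0.0811 -0.0069] dyaw -0.2 n 6
[[0, 0.001, 0], [0.0416, 0.0011, -0.0137]]
[[0, 0.001, 0], [0.0416, 0.0011, -0.0137]]
[[0, 0.001, 0], [0.0416, 0.0011, -0.0136]]
[[0, 0.001, 0], [0.0416, 0.0011, -0.0136]]
[[0, 0.001, 0], [0.0417, 0.0011, -0.0136]]
[[0, 0.001, 0], [0.0417, 0.0011, -0.0135]]
```

Emit:
step_arm:
  moves:
    - [[0,0,0],[0.042,0,-0.014],-1]
    - [[0,0,0],[0.042,0,-0.014],-1]
    - [[0,0,0],[0.042,0,-0.014],-1]
    - [[0,0,0],[0.042,0,-0.014],-1]
    - [[0,0,0],[0.042,0,-0.014],-1]

```text
t: 44.7
eef_pos: [0.611, -0.3106, 0.1341]
ee_rot: [-1.571, 0.0, 0.004]
wrist_force: [0.2, -0.8, 0.1]
width: 0.0444
```

Emit:
step_arm:
  moves:
    - [[0,0,0],[0.028,0.01,-0.01],-1]
    - [[0,0,0],[0.009,0.018,-0.001],-1]
    - [[0,0,0],[0,0,0],-1]
    - [[0,0,0],[0,0,0],-1]

```text
t: 45.1
eef_pos: [0.6448, -0.3202, 0.1048]
ee_rot: [-1.568, 0.004, 0.004]
wrist_force: [0.3, 0.1, 1.1]
width: 0.044
```

```bash
python3 -c "
from h import *
plan(.648,-.323,.037,0)
p=shot('side'); im=p['img'][:,:,::-1]
cv2.imwrite('pics/c28.png',cv2.resize(im[90:220,250:470],None,fx=3,fy=3,interpolation=cv2.INTER_CUBIC))
"
```

```text
t 45.1 P [ 0.6448 -0.3202  0.1048] yaw 0.25 toolY [-0.004  0.002 -1.   ] w 0.044 F [0.3 0.1 1.1] q6 -2.19 d [ 0.0032 -0.0028 -0.0678] dyaw -0.2 n 2
[[0, 0.002, 0], [0.0016, 0.0339, -0.0014]]
[[0, 0.002, 0], [0.0016, 0.0339, -0.0014]]
```

View pics/c28.png

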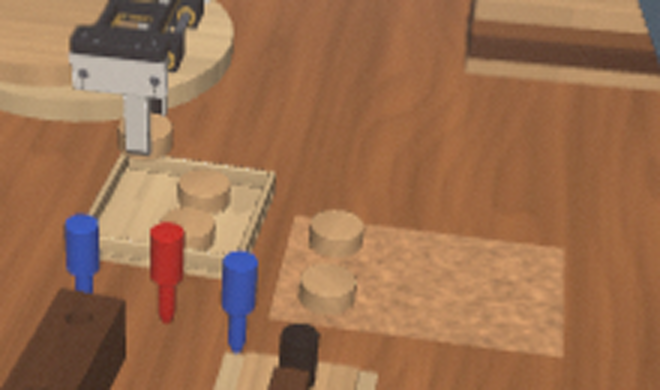

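Emit:
step_arm:
  moves:
    - [[0,0,0],[0.001,0.03,-0.001],-1]
    - [[0,0,0],[0,0.018,0],-1]
    - [[0,0,0],[0,0,0],-1]
    - [[0,0,0],[0,0,0],-1]

```text
t: 45.55
eef_pos: [0.6473, -0.3224, 0.0597]
ee_rot: [-1.571, -0.0, 0.004]
wrist_force: [-0.2, -0.3, 0.5]
width: 0.0444
```

```bash
python3 -c "
from h import *
plan(.648,-.323,.037,0)
p=shot('side'); im=p['img'][:,:,::-1]
cv2.imwrite('pics/c29.png',cv2.resize(im[110:200,250:370],None,fx=6,fy=6,interpolation=cv2.INTER_CUBIC))
"
```

```text
t 45.55 P [ 0.6473 -0.3224  0.0597] yaw 0.22 toolY [ 0. -0. -1.] w 0.0444 F [-0.2 -0.3  0.5] q6 -2.19 d [ 0.0007 -0.0006 -0.0227] dyaw -0.2 n 1
[[0, 0.004, 0], [0.0007, 0.0227, -0.0006]]
```

View pics/c29.png

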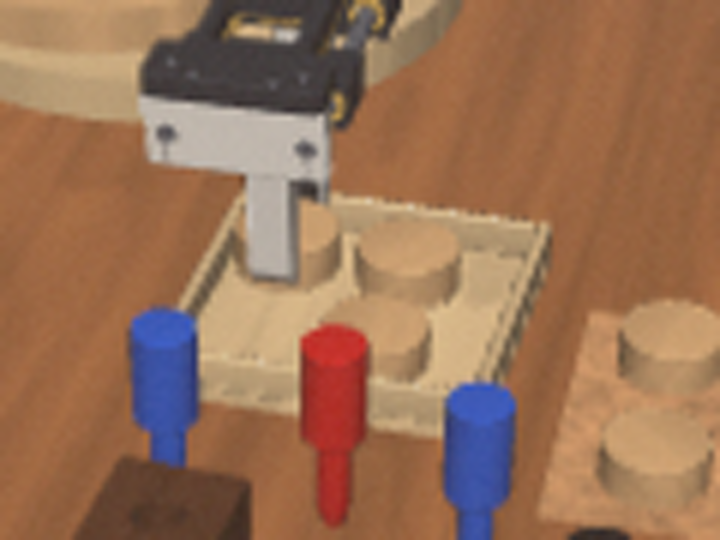

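Clear of the walls and of the other blanks. Setting it down.

Emit:
step_arm:
  moves:
    - [[0,0,0],[-0.001,0.012,0],-1]
    - [[0,0,0],[0,0.007,0],-1]
    - [[0,0,0],[0,0.003,0],-1]
    - [[0,0,0],[0,0.001,0],-1]
    - [[0,0,0],[0,0,0],-1]

```text
t: 46.1
eef_pos: [0.6467, -0.3221, 0.0362]
ee_rot: [-1.571, -0.0, 0.004]
wrist_force: [-1.0, 0.7, 5.2]
width: 0.0447
```

Emit:
step_arm:
  moves:
    - [[0,0,0],[0,0,0],0.12]
    - [[0,0,0],[0,0,0],0.12]
    - [[0,0,0],[0,0,0],0.12]

```text
t: 46.4
eef_pos: [0.6466, -0.3222, 0.035]
ee_rot: [-1.571, 0.0, 0.004]
wrist_force: [-0.2, -0.8, 0.6]
width: 0.0518
```

Emit:
step_arm:
  moves:
    - [[0,0,0],[0,-0.02,0],0.12]
    - [[0,0,0],[0,-0.04,0],0.12]
    - [[0,0,0],[0,-0.045,0],0.2]
    - [[0,0,0],[0,-0.045,0],0.2]
    - [[0,0,0],[-0.02,-0.045,0],0.2]

```text
t: 46.9
eef_pos: [0.6278, -0.322, 0.2315]
ee_rot: [-1.571, -0.001, 0.005]
wrist_force: [0.2, -0.1, 0.4]
width: 0.0561
```

```bash
python3 -c "
from h import *
for n in ['side','top']:
    shot(n,n+'30.png')
plan(.3,.3,.3,0)
"
```

```text
t 47.0 P [ 0.6281 -0.3245  0.2393] yaw 0.22 toolY [ 0.01  -0.008 -1.   ] w 0.0558 F [0.6 0.2 0.5] q6 -2.21 d [-0.3281  0.6245  0.0607] dyaw -0.2 n 16
[[0, 0.0, 0], [-0.0204, -0.0038, 0.0391]]
[[0, 0.0, 0], [-0.0204, -0.0038, 0.0391]]
[[0, 0.0, 0], [-0.0204, -0.0038, 0.0391]]
[[0, 0.0, 0], [-0.0204, -0.0038, 0.0391]]
[[0, 0.0, 0], [-0.0204, -0.0038, 0.0391]]
[[0, 0.0, 0], [-0.0204, -0.0038, 0.0391]]
[[0, 0.0, 0], [-0.0204, -0.0038, 0.0391]]
[[0, 0.0, 0], [-0.0204, -0.0038, 0.0391]]
[[0, 0.0, 0], [-0.0204, -0.0038, 0.0391]]
[[0, 0.0, 0], [-0.0204, -0.0038, 0.0391]]
[[0, 0.0, 0], [-0.0205, -0.0038, 0.0391]]
[[0, 0.0, 0], [-0.0205, -0.0038, 0.0391]]
[[0, 0.0, 0], [-0.0205, -0.0038, 0.039]]
[[0, 0.0, 0], [-0.0205, -0.0038, 0.039]]
[[0, 0.0, 0], [-0.0205, -0.0038, 0.039]]
[[0, 0.0, 0], [-0.0205, -0.0038, 0.039]]
```

View pics/side30.png

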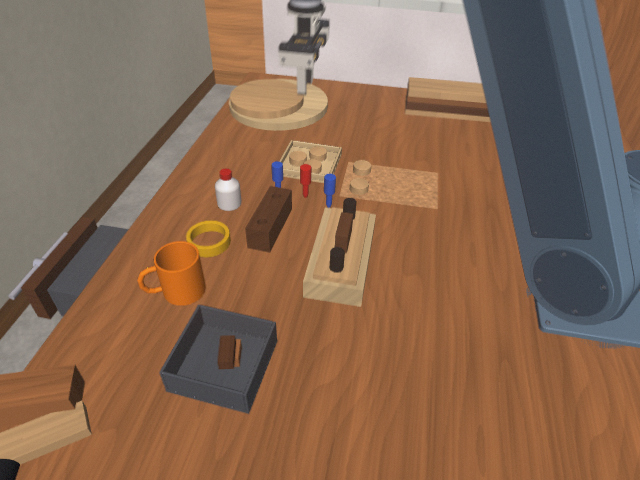

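View pics/top30.png

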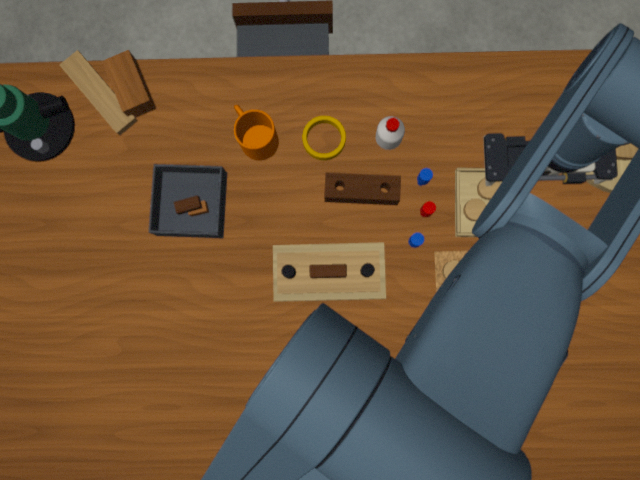

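All in place as far as is visible. I'll retract the arm for one clear check of the tray.

Emit:
step_arm:
  moves:
    - [[0,0,0],[-0.025,-0.01,0.04],0.2]
    - [[0,0,0],[-0.025,-0.01,0.04],0.2]
    - [[0,0,0],[-0.025,-0.01,0.04],0.2]
    - [[0,0,0],[-0.025,-0.01,0.04],0.2]
    - [[0,0,0],[-0.025,-0.01,0.04],0.2]

```text
t: 47.5
eef_pos: [0.4994, -0.1214, 0.2799]
ee_rot: [-1.57, 0.001, 0.004]
wrist_force: [-0.1, 0.5, -0.3]
width: 0.056
```

Emit:
step_arm:
  moves:
    - [[0,0,0],[-0.015,0,0.045],0.2]
    - [[0,0,0],[-0.01,0,0.045],0.2]
    - [[0,0,0],[-0.01,0,0.045],0.2]
    - [[0,0,0],[0,0,0.045],0.2]
    - [[0,0,0],[0,0,0.045],0.2]

```text
t: 48.0
eef_pos: [0.4642, 0.1037, 0.2801]
ee_rot: [-1.571, -0.0, 0.004]
wrist_force: [1.2, 0.1, -0.0]
width: 0.0559
```

Emit:
step_arm:
  moves:
    - [[0,0,0],[0,0,0.045],0.2]
    - [[0,0,0],[0,0,0.03],0.2]
    - [[0,0,0],[0,0,0],0.2]
    - [[0,0,0],[0,0,0],0.2]
    - [[0,0,0],[0,0,0],0.2]

```text
t: 48.5
eef_pos: [0.4646, 0.1761, 0.28]
ee_rot: [-1.571, 0.001, 0.004]
wrist_force: [0.2, -0.3, -0.2]
width: 0.0558
```

```bash
python3 -c "
from h import *
for n in ['side','top']:
    shot(n,n+'31.png')
plan(.3,.3,.3,0,1,3)
"
```

```text
t 48.6 P [0.4648 0.1758 0.2803] yaw 0.14 toolY [-0. -0. -1.] w 0.0556 F [ 0.1 -0.  -0.5] q6 -1.44 d [-0.1648  0.1242  0.0197] dyaw -0.1 n 1
[[0, 0.002, 0], [-0.1644, -0.0197, 0.1246]]
```

View pics/side31.png

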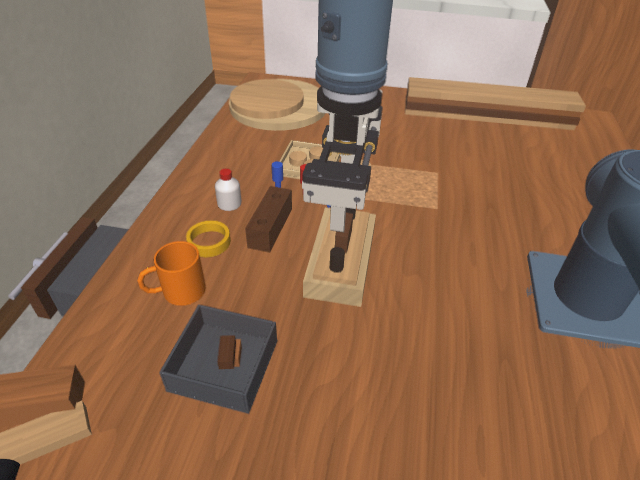

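View pics/top31.png

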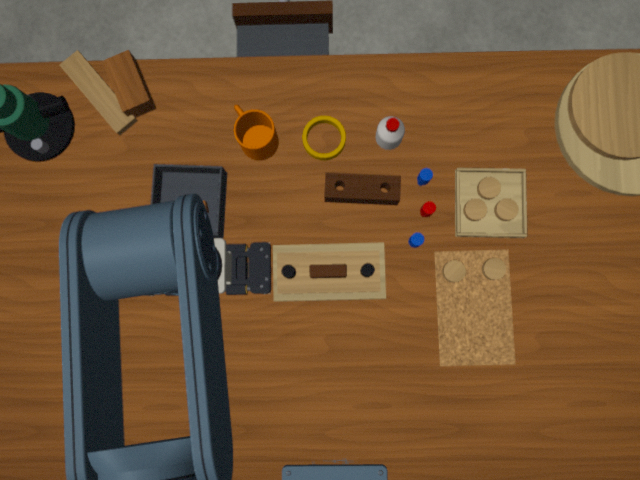

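The top view shows three blanks in the tray at (489,187), (475,209) and (507,209), and two on the mat at (454,271) and (495,269). Both pins are seated, the bed is clear, and the mug, glue and tape are where they started. Handing in.

```bash
python3 -c "
from h import *
print(manip.finish_job())
"
```

```text
the job is handed in; nothing more can be done
None
```

The job is done and handed in at about 48.6 s of the 210 s allowed; the hand-in gives no verdict.

- **Offcuts:** there were two on the bed, and both went into the steel bin first.
- **Template and pins:** the template lies flat on the bed with its holes over the bed's holes. Both black pins went in after it. The second stopped with 14 N of contact force at the seated height. The seen head tops matched the projected fully-home positions to about a pixel.
- **Blanks:** three are in the tray and the other two are still on the mat.
- **Bystanders:** the mug, glue and tape, and the blue and red look-alike pins, look unmoved in the last pictures.

**Disagreement:** the side camera put the template hole and the pin tip about 2.5 mm off in y from the arm's own reading. I corrected for that before inserting the first pin. No final check failed.

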